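# Load-test returned battery packs at the returns bench

## Robot

A 6-joint arm with a two-finger parallel gripper is mounted at the origin on the work surface. World frame = base frame: x ahead of the robot, y to its left, z up, the work surface at z = 0. Lengths are in m, angles in rad, forces in N, time in s.
With the tool pointing down it reaches from about 0.35 to 0.95 m from the base axis. Payload 17.4 kg.
Tool frame: the origin (TCP) lies at the very end of the fingers, on their centre line; the grasp point (between the pads) lies 19 mm behind it; z points along the fingers, y is the direction in which the jaws open and shut (so a half turn about z gives the same grasp; the last joint's range is limited). The gripper opens to 93 mm and grips with 3 to 60 N. Pads are 15 mm wide; open, the fingers measure 128 mm over their backs; the gripper's body (75 mm by 188 mm) begins 65 mm behind the grasp point.
Start: joints at [1.241, 0.116, 1.442, -0, 1.584, -0.038], TCP at [0.194, 0.646, 0.219] pointing down, gripper open.
Joint ranges: [-2.83, 2.83], [-0.83, 2.19], [0.07, 2.5], [-1.14, 4.28], [0.01, 3], [-2.97, 2.97]. Speed limits (rad/s): [1.89, 1.89, 2.22, 3.14, 3.14, 3.14].

## Interface

Orientations are given as a unit quaternion [x, y, z, w].
In Python, from cell import r gives the robot as it stands. The module is installed in compiled form; this text tells all that it offers.
- The arm moves only by the shell command python3 -m inch 'ROWS' [OPENING] [FORCE]. ROWS is JSON, a list of rows, each an object of numbers: "tx", "ty", "tz": the shift along the tool's x, y, z in mm; "spin": the turn about the tool's z in rad. A call has 1 to 12 rows; each row shifts and turns the pose as measured when the row begins, along the tool's axes as they then stand; what a row does not reach is not made up. A row lasts 1/10 s, in which the tool goes at most 50 mm and 8.59 degrees, less where a joint would pass 70% of its speed; a pose out of reach is approached as far as the arm can. A call is refused whole if a number of a shift passes 50 or a number of a turn 0.15, either way. A call with a gripper value outside its range is refused whole. OPENING is the opening, from 0 (shut) to 1 (fully open), set as the call begins (- or left out, the last holds). The fingers move at their own pace and stop on an object; FORCE is the grip in N (left out, the last holds). Time passes only in rows, so rows that do not move let the fingers close. It gives the time, the measured TCP pose, the force and the opening at its end, in the units of the state.
- r.read_state(): the state, without advancing time (a new reading comes with each control period).
- r.capture(name): name is "side" or "top" or "wrist"; returns a dict with "color" (420x560x3 uint8, blue, green, red), "fx", "fy", "cx", "cy" (pixels), "R" (3x3) and "t" (3): a world point X has camera coordinates R X + t. Camera axes: x right, y down, z forward; pixel columns grow to the right and rows downward; lengths in m; the calibration is good to about 2 mm. A picture is of the moment at which its call begins. There is no depth.
- r.hand_in(): hands the job in, once; it reports no verdict.
The state is a dict: "time": time; "qpos": joint angles; "qd": joint speeds; "effort": joint torques, N m; "ee_pos": TCP position; "orientation": TCP orientation; "contact_force": force on the tool from outside, world axes, zero at the start; "wrist_torque": the same for the moment, N m; "finger_gap": finger opening in m.
Only numpy, scipy, OpenCV 4.12 (cv2) and the standard library are available. Lean on these libraries where they do the work, as an engineer would, in place of code of your own. Each camera call takes 0.05 s, during which the arm holds its last target.

## Task

Two returned battery packs with green bands stand on the bench: put them upright and fully home into the two empty bays of the battery tester, so that they make a row of three with the pack already in it, and let go of them. Then turn the tester's spring-return dial clockwise from off, past the first two clicks to the third (the full-load test, three red dots), and finish while still holding it there with the gripper, because it springs back as soon as it is let go. Leave the dial at off until both packs are in, leave the red-banded pack, the pack already in the tester and the other things on the bench where they are, and knock nothing over.

Things in the scene. Friction and masses are not known exactly. Their poses are not given: they have to be found in the camera images.
- pack_a_center (a point): centre of a green-banded battery pack standing upright on the bench, 52 x 32 x 92 mm tall (long side along its x, short side along its y), 0.2 to 0.35 kg, dark grey, green band round its top. Point half-way up (46 mm above its foot); z up along the pack. It may go into either empty bay and either way round.
- pack_b_center (a point): centre of the second green-banded battery pack, the same as the first: 52 x 32 x 92 mm tall (long side along its x, short side along its y), 0.2 to 0.35 kg, dark grey. Point half-way up.
- pack_bad_center (a point): centre of the red-banded (faulty) pack standing among the others, 52 x 32 x 92 mm tall (long side along its x, short side along its y), 0.2 to 0.35 kg, dark grey. Point half-way up. Leave it alone.
- pack_in_center (a point): centre of the green-banded pack that already stands in bay 1 of the tester, 52 x 32 x 92 mm tall (long side along its x, short side along its y), 0.2 to 0.35 kg, dark grey. Point half-way up. Leave it alone.
- tester: battery tester fixed to the bench: grey case 180 mm deep (x), 300 mm wide (y), flat top 60 mm above the bench. Origin: centre of its underside. x points to its back (away from the robot), y to its left, z up. Three bays in a row along y on its left half, the dial on its right half with its axis at x -28, y -80 mm. Bay centres: x 0, y 112 (bay 1, filled), 64 (bay 2), 16 mm (bay 3).
- bay1 (a point): centre of the floor of the tester's leftmost bay, filled from the start. Bays are pockets 57 (tester x) by 37 mm (tester y), floor 34 mm above the bench and 26 mm below the case's top, 3 mm chamfer at the mouth, 48 mm apart. A pack goes in with its long side along this x (axes as the tester's), 2.5 mm play each side; fully home its top is 126 mm above the bench.
- bay2 (a point): centre of the floor of the middle bay, empty; axes and sizes as bay 1.
- bay3 (a point): centre of the floor of the third bay, nearest the dial, empty; axes and sizes as bay 1.
- dial_grip (a point): grip point on the dial's upright axis, 88 mm above the bench. Dial: black bar handle 56 mm long, 16 mm thick, from 66.5 to 102.5 mm above the bench, on a round skirt 54 mm across (60 to 66.5 mm). x points along the bar to its white pointer end, y across it; this frame turns with the dial. Scale: a white dot at off, then one yellow, two orange, three red dots at clicks 1, 2, 3.
- dial (a joint): dial angle in rad, 0 at off, growing clockwise seen from above. Clicks at 0.42 (first), 0.84 (second) and 1.26 (third); hard stop at 1.33. A spring pulls it back to off from anywhere, the clicks do not keep it: it takes 0.07 N m to start, up to 0.18 N m just before the third click and about 0.15 N m to hold it there.
- giftbox: teal lidded gift box, 124 x 94 x 72 mm, loose on the bench, origin at the centre of its underside. Leave it alone.
- pot: terracotta-coloured flower pot, 90 mm across, 85 mm tall, loose on the bench, origin at the centre of its underside. Leave it alone.
- tape: brown tape roll lying flat, 100 mm across, 48 mm tall, loose on the bench, origin at the centre of its underside. Leave it alone.
- labels: white roll of labels standing on end, 68 mm across, 40 mm tall, loose on the bench, origin at the centre of its underside. Leave it alone.
There are look-alikes about, which are no part of the job. Leave any pink look-alike of the part that bears pack_a_center alone.

How it is judged:
By the outcome, as a careful person would: the job done as asked, in the order asked, and still so for the second after the job is handed in, while the arm keeps its last pose, push and grip.
It also fails if it takes over 67 s, if anything falls off the work surface, if the arm or the gripper's body presses on something with over 40 N, if the wrist force passes 120 N, or if a joint passes its speed limit or range.

## Working session

There is one attempt and no reset: what is moved stays moved. The work goes in short steps, Python scripts to look and compute and a shell command to move; the robot and the scene stay as the last step left them, time stands still between calls to the robot, and variables do not carry over. Pictures are saved under pics/ and viewed, and the job is handed in when it is done.

```bash
mkdir -p pics
cat > h.py <<'E'
from cell import r
import numpy as np, cv2, json, pickle
def cap(n,tag):
    c=r.capture(n); cv2.imwrite(f'pics/{tag}.png',c['color']); pickle.dump(c,open(f'pics/{tag}.pkl','wb')); return c
def ld(tag): return pickle.load(open(f'pics/{tag}.pkl','rb'))
def ray(c,u,v):
    R=np.array(c['R']);t=np.array(c['t']); o=-R.T@t
    d=R.T@np.array([(u-c['cx'])/c['fx'],(v-c['cy'])/c['fy'],1.0]); return o,d/np.linalg.norm(d)
def plane(c,u,v,z):
    o,d=ray(c,u,v); return o+d*(z-o[2])/d[2]
def proj(c,X):
    p=np.array(c['R'])@np.array(X)+np.array(c['t']); return c['fx']*p[0]/p[2]+c['cx'],c['fy']*p[1]/p[2]+c['cy']
E
python3 - <<'E'
from h import *
np.set_printoptions(precision=4,suppress=True)
for n in ['top','side','wrist']:
    c=cap(n,n+'0'); print(n,-np.array(c['R']).T@c['t'],c['fx'],c['cx'],c['cy'],np.array(c['R'])[2])
print(r.read_state())
E
```

```text
top [ 0.3371 -0.0342  1.2108] 427.4741583683221 281.2768891396232 209.000671467275 [ 0.147   0.0121 -0.9891]
side [ 0.4119 -1.0216  1.1794] 536.2613313407388 287.7229453027855 216.37732733712664 [ 0.0706  0.6728 -0.7364]
wrist [0.1169 0.669  0.3836] 341.8400954132378 287.70940127925843 211.28379465248125 [ 0.2753 -0.0851 -0.9576]
{'time': 0.15, 'qpos': array([ 1.2412,  0.1164,  1.4421,  0.    ,  1.584 , -0.0378]), 'qd': array([ 0.0001, -0.0006, -0.0028, -0.0009,  0.0039, -0.0014]), 'effort': array([  0.0013, -72.1769, -62.2949,   0.078 ,   0.0225,  -0.0002]), 'ee_pos': array([0.1941, 0.6463, 0.2181]), 'orientation': array([ 0.1454,  0.9894, -0.0004, -0.0001]), 'contact_force': array([ 0.3074,  0.3184, -0.2665]), 'wrist_torque': array([ 0.0614,  0.0598, -0.0119]), 'finger_gap': 0.09267251214852971}
```

View pics/top0.png

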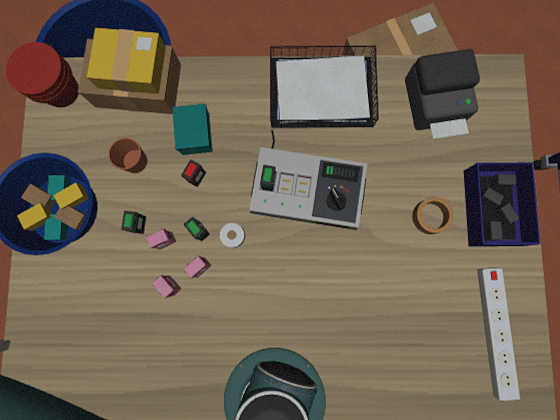

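View pics/side0.png

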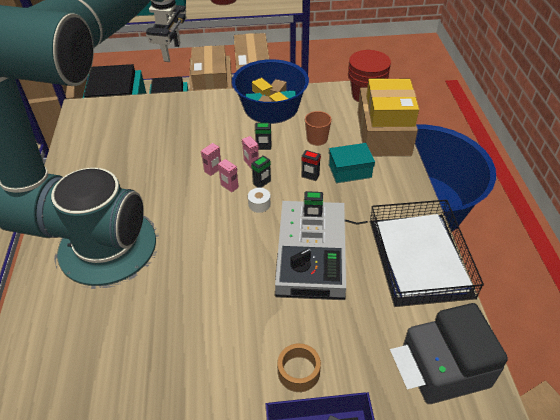

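View pics/wrist0.png

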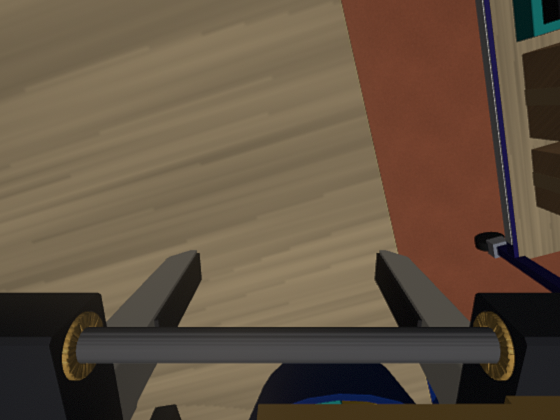

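Run:
```python
from h import *
np.set_printoptions(precision=4,suppress=True)
c=ld('top0'); s=ld('side0')
im=c['color']
a=cv2.resize(im[140:310,100:240],None,fx=4,fy=4,interpolation=cv2.INTER_CUBIC)[:600]
b=cv2.resize(im[130:240,235:380],None,fx=5,fy=5,interpolation=cv2.INTER_CUBIC)
cv2.imwrite('pics/ta.png',a);cv2.imwrite('pics/tb.png',b)
e=cv2.resize(s['color'][115:215,190:340],None,fx=5,fy=5,interpolation=cv2.INTER_CUBIC);cv2.imwrite('pics/sa.png',e)
for nm,cc in (('top',c),('side',s)):
    hsv=cv2.cvtColor(cc['color'],cv2.COLOR_BGR2HSV)
    for col,lo,hi in (('g',(50,120,50),(75,255,255)),('r',(0,170,110),(6,255,255))):
        m=cv2.inRange(hsv,lo,hi); n,l,st,ce=cv2.connectedComponentsWithStats(m)
        for i in range(1,n):
            if st[i,4]>15: print(nm,col,st[i],ce[i], plane(cc,*ce[i],.092))
```

```text
top g [466  99   5   5  22] [467.9091 101.0909] [ 0.7995 -0.5313  0.092 ]
top g [326 166   8   9  48] [329.2083 169.6667] [ 0.6094 -0.1491  0.092 ]
top g [263 168   9  14  97] [267.1443 174.2577] [0.5977 0.0172 0.092 ]
top g [124 214   8  14  92] [127.6087 220.1522] [0.4753 0.3865 0.092 ]
top g [187 221  13  14  91] [193.1648 227.2308] [0.4558 0.212  0.092 ]
top r [   6   42   55   52 1801] [32.4509 67.6768] [0.9071 0.6766 0.092 ]
top r [185 163  11  13  74] [190.1081 169.2703] [0.6125 0.2246 0.092 ]
top r [491 272   6   8  39] [493.4615 275.3077] [ 0.3288 -0.5655  0.092 ]
side g [257 123  11   4  43] [262.1163 124.5349] [0.4773 0.3865 0.092 ]
side g [256 129  15   5  61] [263.1148 131.459 ] [0.4777 0.3503 0.092 ]
side g [255 157  12   8  53] [260.3585 160.4151] [0.4584 0.2114 0.092 ]
side g [252 161  18  12  76] [260.75   167.1974] [0.4573 0.1807 0.092 ]
side g [307 192  13   6  67] [313.0448 194.5373] [0.5973 0.0481 0.092 ]
side g [305 199  18   6  77] [313.3247 202.2727] [0.5937 0.0175 0.092 ]
side g [328 253   9   6  48] [331.5833 255.5417] [ 0.6136 -0.1772  0.092 ]
side g [439 366   7   6  33] [441.7879 368.7273] [ 0.8009 -0.5144  0.092 ]
side r [350  50  41  22 721] [369.6657  60.5742] [0.9079 0.7263 0.092 ]
side r [ 445   80  115  211 2836] [508.5984 183.9351] [1.1684 0.027  0.092 ]
side r [305 151  12   7  43] [310.4651 153.8837] [0.6142 0.2241 0.092 ]
side r [304 158  13   7  28] [310.25   161.1071] [0.609 0.191 0.092]
```

View pics/ta.png

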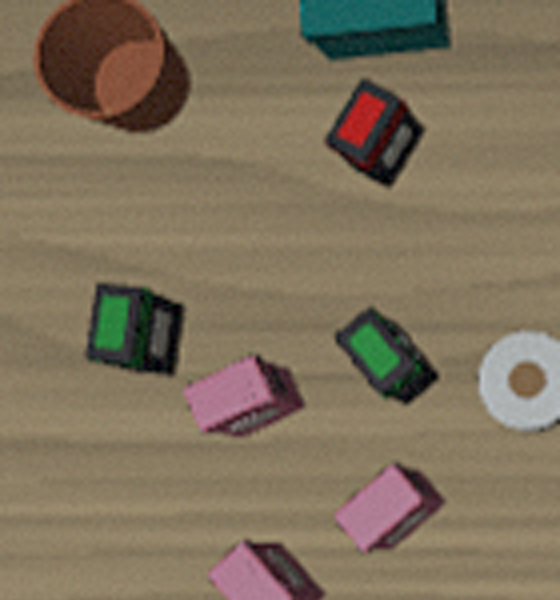

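View pics/tb.png

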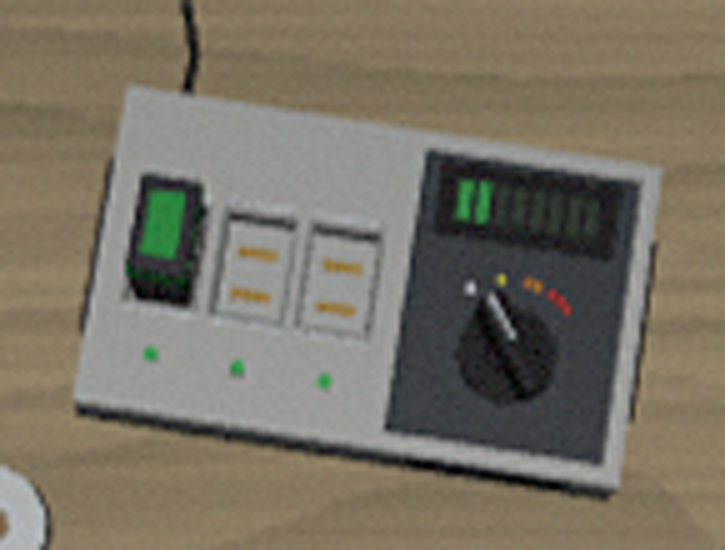

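View pics/sa.png

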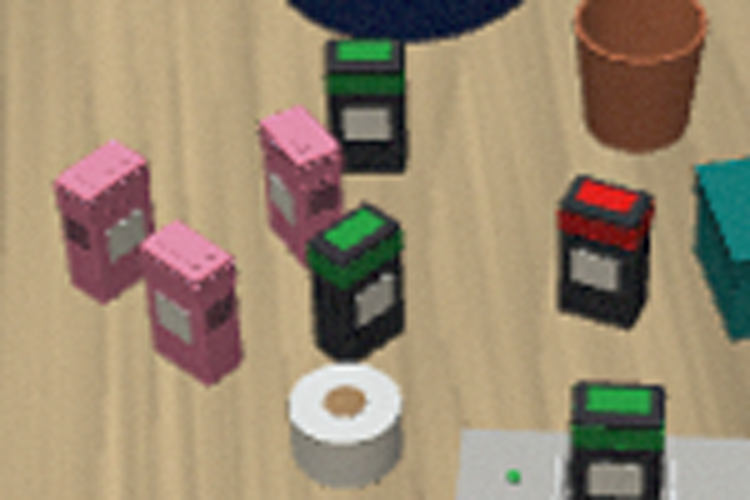

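```bash
cat > m.py <<'E'
from h import *
np.set_printoptions(precision=4,suppress=True)
def rects(c,z=.092,lo=(50,110,40),hi=(78,255,255),up=6):
    im=cv2.resize(c['color'],None,fx=up,fy=up,interpolation=cv2.INTER_CUBIC)
    m=cv2.inRange(cv2.cvtColor(im,cv2.COLOR_BGR2HSV),lo,hi)
    cs,_=cv2.findContours(m,cv2.RETR_EXTERNAL,cv2.CHAIN_APPROX_NONE)
    for k in cs:
        if cv2.contourArea(k)<40*up*up*.6: continue
        P=np.array([plane(c,(u+.5)/up-.5,(v+.5)/up-.5,z)[:2] for u,v in k[:,0]])
        (x,y),(w,h),a=cv2.minAreaRect((P*1000).astype(np.float32))
        if w<h: w,h,a=h,w,a+90
        a=(a+90)%180-90
        print('rect c',np.round([x,y],1),'size',round(w,1),round(h,1),'long angle deg',round(a,1))
E
python3 - <<'E'
from m import *
c=ld('top0'); s=ld('side0')
print('top');rects(c,lo=(50,140,75)); print('side');rects(s,lo=(50,140,95))
print('pink top');rects(c,lo=(160,50,120),hi=(180,150,255))
print('case corners')
T=[plane(c,235+u/5-.4,130+v/5-.4,.06) for u,v in ((127,87),(661,168),(613,487),(77,405))]
T=np.array(T);print(T); print(np.linalg.norm(np.diff(T,axis=0),axis=1), T.mean(0))
for i,j in ((0,1),(3,2),(3,0),(2,1)):
    d=T[j]-T[i];print(np.degrees(np.arctan2(d[1],d[0])))
for n,(u,v) in dict(white=(470,288),yel=(502,281),axis=(507,353),labels=None or (0,0)).items(): print(n,plane(c,235+u/5-.4,130+v/5-.4,.0665))
print('labels',plane(c,100+525/4,140+380/4,.04))
E
```

```text
top
rect c [456.1 212. ] size 34.4 18.5 long angle deg 40.8
rect c [475.2 386.5] size 34.7 18.8 long angle deg -6.1
rect c [597.6  17.1] size 35.7 19.1 long angle deg -9.8
side
rect c [ 800.9 -514.6] size 13.6 13.1 long angle deg 37.9
rect c [ 614.  -177.4] size 21.5 17.7 long angle deg -9.7
rect c [598.   47.8] size 36.4 19.9 long angle deg -10.9
rect c [458.5 211.3] size 36.2 20.3 long angle deg 40.2
rect c [478.1 385.8] size 35.1 20.2 long angle deg -6.5
pink top
rect c [302.5 288.2] size 52.6 32.1 long angle deg 42.6
rect c [353.  206.9] size 52.2 32.9 long angle deg -48.0
rect c [427.6 307.9] size 51.9 33.7 long angle deg -64.5
case corners
[[ 0.6829  0.0388  0.06  ]
 [ 0.6349 -0.2563  0.06  ]
 [ 0.4582 -0.2249  0.06  ]
 [ 0.5041  0.0651  0.06  ]]
[0.2989 0.1795 0.2936] [ 0.57   -0.0943  0.06  ]
-99.23531786332472
-98.99891309474437
-8.385367021107388
-10.088517009780707
white [ 0.5667 -0.1492  0.0665]
yel [ 0.5705 -0.1667  0.0665]
axis [ 0.5307 -0.1685  0.0665]
labels [0.7315 0.1094 0.0665]
labels [0.4395 0.1178 0.04  ]
```

Run:
```python
from m import *
c=ld('top0'); s=ld('side0')
print('in pack z.126');rects(c,z=.126,lo=(50,140,75)); rects(s,z=.126,lo=(50,140,95))
# case outline lines: top view
for tag,cc,box in (('top',c,(235,130,380,240)),('side',s,(260,190,360,305))):
    x0,y0,x1,y1=box
    cv2.imwrite(f'pics/{tag}_case.png',cv2.resize(cc['color'][y0:y1,x0:x1],None,fx=5,fy=5,interpolation=cv2.INTER_CUBIC))
    th=np.radians(-9.3);R=np.array([[np.cos(th),-np.sin(th)],[np.sin(th),np.cos(th)]])
    im=cv2.resize(cc['color'][y0:y1,x0:x1],None,fx=5,fy=5,interpolation=cv2.INTER_CUBIC)
    o=np.array([.570,-.0943])
    def pl(q,z): 
        X=o+R@np.array(q); u,v=proj(cc,[*X,z]); return int((u-x0)*5+2),int((v-y0)*5+2)
    def poly(qs,z,col): cv2.polylines(im,[np.array([pl(q,z) for q in qs])],True,col,1)
    poly([(.09,.15),(.09,-.15),(-.09,-.15),(-.09,.15)],.06,(0,0,255))
    for y in (.112,.064,.016): poly([(a*.0285,y+b*.0185) for a,b in((1,1),(1,-1),(-1,-1),(-1,1))],.06,(255,0,255))
    for z in (.0665,.1025): cv2.circle(im,pl((-.028,-.08),z),3,(0,255,255),-1)
    poly([(-.028+.027*np.cos(t),-.08+.027*np.sin(t)) for t in np.arange(0,6.3,.2)],.0665,(0,255,255))
    cv2.imwrite(f'pics/{tag}_ov.png',im)
```

```text
in pack z.126
rect c [452.4 204.5] size 33.4 17.9 long angle deg 40.8
rect c [471.  373.7] size 33.6 18.2 long angle deg -6.1
rect c [589.6  15.5] size 34.7 18.5 long angle deg -9.8
rect c [ 788.7 -530.4] size 13.2 12.7 long angle deg 37.9
rect c [ 607.6 -203.8] size 20.8 17.1 long angle deg -9.7
rect c [592.2  14.4] size 35.3 19.2 long angle deg -10.9
rect c [457.  172.8] size 35.0 19.7 long angle deg 40.2
rect c [476.  341.8] size 34.0 19.5 long angle deg -6.5
```

View pics/top_ov.png

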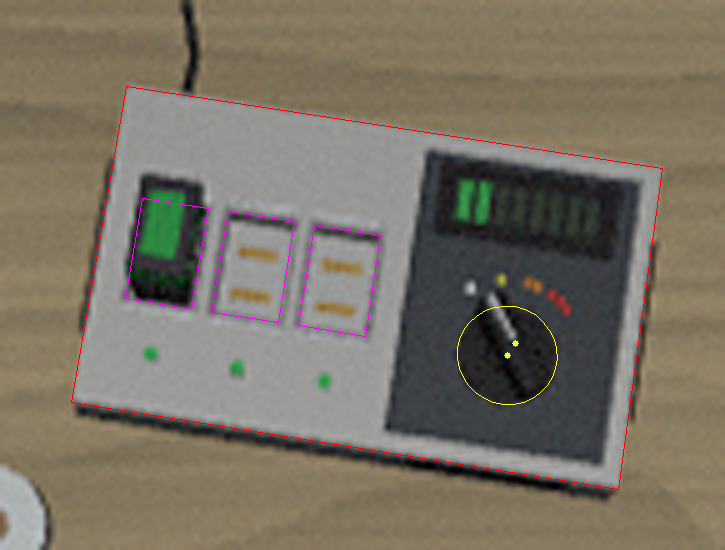

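View pics/side_ov.png

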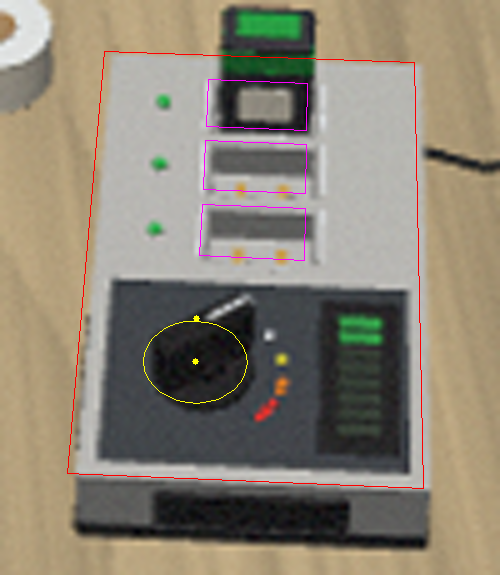

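```bash
cat >> m.py <<'E'
def go(x,y,z,yaw):
    """needed: spin, then shift in tool axes after spin. yaw=deg of tool y axis mod 180"""
    from scipy.spatial.transform import Rotation as Ro
    s=r.read_state(); M=Ro.from_quat(s['orientation']).as_matrix(); a=np.arctan2(M[1,1],M[0,1])
    sp=-((np.radians(yaw)-a+np.pi/2)%np.pi-np.pi/2)
    M2=M@Ro.from_rotvec([0,0,sp]).as_matrix()
    d=np.array([x,y,z])-s['ee_pos']
    print('t',s['time'],'pos',s['ee_pos'],'yaw',np.round(np.degrees(a),2),'q6',s['qpos'][5],'gap',s['finger_gap'],'F',s['contact_force'],'Tq',s['wrist_torque'])
    print('tilt',M[:,2]); print('spin',round(sp,4),'shift after mm',np.round(1000*M2.T@d,1),'now mm',np.round(1000*M.T@d,1))
E
python3 -m inch '[{"spin":0.139},{"spin":0.139},{"spin":0.139},{"spin":0.139},{"spin":0.139},{"spin":0.139},{"spin":0.139},{"spin":0.139},{"spin":0.139},{"spin":0.139}]' 1
python3 -c "
from m import *
go(.4767,.3862,.2,-6.3)"
```

```text
t 0.15 pos [0.1941 0.6463 0.2181] yaw 73.28 q6 -0.03780765441070184 gap 0.09267251214852971 F [ 0.3074  0.3184 -0.2665] Tq [ 0.0614  0.0598 -0.0119]
tilt [-0.0003 -0.0008 -1.    ]
spin 1.389 shift after mm [-227.5  309.4   18.2] now mm [-345.5 -167.8   18.2]invalid input
```

```bash
python3 -m inch '[{"tx":0,"ty":0,"tz":0,"spin":0.139},{"tx":0,"ty":0,"tz":0,"spin":0.139}]' 1
```

```text
time: 0.35
ee_pos: [0.1941, 0.6461, 0.2174]
orientation: [0.284, 0.959, -0.001, -0.0]
contact_force: [-0.4, 0.1, -0.0]
finger_gap: 0.0932
```

```bash
python3 -m inch '[{"tx":0,"ty":0,"tz":0,"spin":0.139},{"tx":0,"ty":0,"tz":0,"spin":0.139},{"tx":0,"ty":0,"tz":0,"spin":0.139},{"tx":0,"ty":0,"tz":0,"spin":0.139},{"tx":0,"ty":0,"tz":0,"spin":0.139},{"tx":0,"ty":0,"tz":0,"spin":0.139},{"tx":0,"ty":0,"tz":0,"spin":0.139},{"tx":0,"ty":0,"tz":0,"spin":0.139}]'
python3 -m inch '[{"tx":-28,"ty":39,"tz":0,"spin":0},{"tx":-28,"ty":39,"tz":0,"spin":0},{"tx":-28,"ty":39,"tz":0,"spin":0},{"tx":-28,"ty":39,"tz":0,"spin":0},{"tx":-28,"ty":39,"tz":0,"spin":0},{"tx":-28,"ty":39,"tz":0,"spin":0},{"tx":-28,"ty":39,"tz":0,"spin":0},{"tx":-28,"ty":37,"tz":0,"spin":0}]'
python3 -c "
from m import *
go(.4767,.3862,.12,-6.3)"
```

```text
time: 1.15
ee_pos: [0.1938, 0.6454, 0.2147]
orientation: [0.763, 0.647, -0.003, 0.002]
contact_force: [0.4, -0.3, -0.3]
finger_gap: 0.0932
time: 1.95
ee_pos: [0.4659, 0.3648, 0.2129]
orientation: [0.763, 0.647, -0.004, 0.002]
contact_force: [0.9, 0.7, -0.2]
finger_gap: 0.093
t 1.95 pos [0.4659 0.3648 0.2129] yaw -9.43 q6 0.7880055280067378 gap 0.0929875394458258 F [ 0.8588  0.7039 -0.1793] Tq [-0.0216  0.0369  0.027 ]
tilt [-0.0041 -0.0083 -1.    ]
spin -0.0546 shift after mm [23.3  8.7 92.7] now mm [23.7  7.4 92.7]
```

```bash
python3 -m inch '[{"tx":12,"ty":4,"tz":20,"spin":-0.054},{"tx":0,"ty":0,"tz":0,"spin":0}]'
python3 -c "
from m import *
go(.4767,.3862,.12,-6.3);c=cap('wrist','w1');cap('top','t1')"
```

```text
time: 2.15
ee_pos: [0.4756, 0.3711, 0.1924]
orientation: [0.747, 0.665, -0.004, 0.002]
contact_force: [-0.4, -0.5, -1.0]
finger_gap: 0.0929
t 2.15 pos [0.4756 0.3711 0.1924] yaw -6.65 q6 0.7391436943224607 gap 0.09294996006851172 F [-0.4075 -0.4715 -0.9624] Tq [-0.0545  0.0904 -0.0364]
tilt [-0.0035 -0.009  -1.    ]
spin -0.0061 shift after mm [15.8 -0.4 72.2] now mm [15.8 -0.5 72.2]
```

View pics/w1.png

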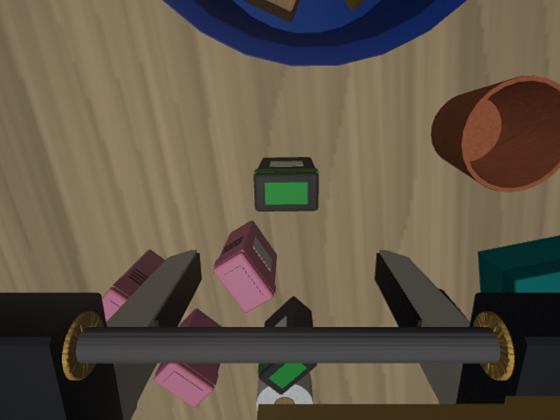

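View pics/t1.png

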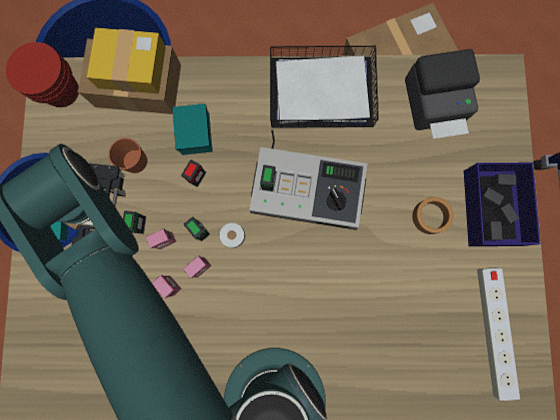

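```bash
python3 -c "
from m import *
c=ld('w1');t=ld('t1')
print(proj(t,[.4756,.3711,.1924]),proj(c,[.4756,.3711,.1924]),-np.array(c['R']).T@c['t'],np.array(c['R'])[2])
rects(c,lo=(50,140,75),up=3)
rects(c,lo=(50,140,75),up=3,z=.126)
"
```

```text
(np.float64(118.68032228976497), np.float64(214.94727171732018)) (np.float64(288.4605409036187), np.float64(264.66617261749155)) [0.4847 0.4516 0.3572] [-0.0354 -0.2952 -0.9548]
rect c [456.  209.9] size 34.4 18.5 long angle deg 39.4
rect c [475.1 385. ] size 33.5 17.7 long angle deg -5.8
rect c [459.6 240.9] size 30.0 16.1 long angle deg 39.4
rect c [476.3 393.5] size 29.2 15.4 long angle deg -5.8
```

```bash
python3 -m inch '[{"tx":10,"ty":0,"tz":20,"spin":-0.006},{"tx":4,"ty":0,"tz":20,"spin":0},{"tx":0,"ty":0,"tz":10,"spin":0},{"tx":0,"ty":0,"tz":0,"spin":0}]'
python3 -c "
from m import *
go(.4763,.3857,.045,-6.2)"
```

```text
time: 2.65
ee_pos: [0.4749, 0.3884, 0.1486]
orientation: [0.745, 0.667, -0.0, 0.003]
contact_force: [0.1, 0.4, 0.6]
finger_gap: 0.0928
t 2.65 pos [0.4749 0.3884 0.1486] yaw -6.34 q6 0.7577889056719421 gap 0.09278713833876671 F [0.0677 0.3746 0.5599] Tq [-0.1208  0.0583 -0.0011]
tilt [ 0.003  -0.0044 -1.    ]
spin -0.0024 shift after mm [ -2.1   1.3 103.6] now mm [ -2.1   1.3 103.6]
```

```bash
python3 -m inch '[{"tx":-2,"ty":1,"tz":30,"spin":0},{"tx":0,"ty":0,"tz":30,"spin":0},{"tx":0,"ty":0,"tz":25,"spin":0},{"tx":0,"ty":0,"tz":10,"spin":0},{"tx":0,"ty":0,"tz":0,"spin":0}]'
python3 -c "
from m import *
go(.4763,.3857,.045,-6.2)"
```

```text
time: 3.15
ee_pos: [0.4765, 0.3883, 0.0585]
orientation: [0.745, 0.667, 0.004, 0.003]
contact_force: [0.5, -0.5, 0.2]
finger_gap: 0.0928
t 3.15 pos [0.4765 0.3883 0.0585] yaw -6.3 q6 0.75627487136963 gap 0.09281037248426027 F [ 0.4513 -0.471   0.235 ] Tq [-0.0929  0.04   -0.0482]
tilt [ 0.0094  0.0004 -1.    ]
spin -0.0017 shift after mm [-2.7 -0.1 13.5] now mm [-2.7 -0.1 13.5]
```

```bash
python3 -m inch '[{"tx":-2,"ty":0,"tz":10,"spin":0},{"tx":0,"ty":0,"tz":4,"spin":0},{"tx":0,"ty":0,"tz":0,"spin":0}]'
python3 -m inch '[{"tx":0,"ty":0,"tz":0,"spin":0},{"tx":0,"ty":0,"tz":0,"spin":0},{"tx":0,"ty":0,"tz":0,"spin":0},{"tx":0,"ty":0,"tz":0,"spin":0},{"tx":0,"ty":0,"tz":0,"spin":0}]' 0 30
python3 -c "
from m import *
go(.4763,.3857,.045,-6.2)"
```

```text
time: 3.45
ee_pos: [0.4775, 0.3873, 0.0475]
orientation: [0.745, 0.667, 0.006, 0.003]
contact_force: [0.4, 0.2, -0.2]
finger_gap: 0.0927
time: 3.95
ee_pos: [0.4783, 0.3878, 0.0494]
orientation: [0.745, 0.667, 0.007, 0.003]
contact_force: [0.3, 0.1, -0.6]
finger_gap: 0.0574
t 3.95 pos [0.4783 0.3878 0.0494] yaw -6.31 q6 0.7540138584249652 gap 0.057352537331734704 F [ 0.2525  0.068  -0.5896] Tq [-0.0453  0.0572  0.0259]
tilt [ 0.0148  0.0044 -0.9999]
spin -0.0018 shift after mm [-2.3 -1.8  4.4] now mm [-2.3 -1.8  4.4]
```

```bash
python3 -m inch '[{"tx":0,"ty":0,"tz":0,"spin":0},{"tx":0,"ty":0,"tz":0,"spin":0}]' 0 30
python3 -c "
from m import *
go(.4763,.3857,.045,-6.2)"
```

```text
time: 4.15
ee_pos: [0.478, 0.3879, 0.0496]
orientation: [0.745, 0.667, 0.007, 0.003]
contact_force: [0.5, 0.2, 0.6]
finger_gap: 0.052
t 4.15 pos [0.478  0.3879 0.0496] yaw -6.3 q6 0.7540094640164255 gap 0.051977519943488794 F [0.4656 0.2298 0.5664] Tq [-0.1088  0.1537 -0.0314]
tilt [ 0.0142  0.0045 -0.9999]
spin -0.0018 shift after mm [-2.4 -1.5  4.5] now mm [-2.4 -1.5  4.5]
```

```bash
python3 -m inch '[{"tx":0,"ty":0,"tz":-15,"spin":0},{"tx":0,"ty":0,"tz":-35,"spin":0},{"tx":0,"ty":0,"tz":-40,"spin":0},{"tx":0,"ty":0,"tz":-40,"spin":0},{"tx":0,"ty":0,"tz":-25,"spin":0}]'
python3 -c "
from m import *
th=np.radians(-9.3);o=np.array([.5712,-.0947]);R=np.array([[np.cos(th),-np.sin(th)],[np.sin(th),np.cos(th)]])
b3=o+R@[0,.016];b2=o+R@[0,.064];d=o+R@[-.028,-.08];print(b3,b2,d)
go(*b3,.2,-9.3);c=cap('side','s2')"
```

```text
time: 4.65
ee_pos: [0.474, 0.3854, 0.2081]
orientation: [0.745, 0.667, 0.003, 0.003]
contact_force: [0.5, 0.1, -1.5]
finger_gap: 0.052
[ 0.5738 -0.0789] [ 0.5815 -0.0315] [ 0.5306 -0.1691]
t 4.65 pos [0.474  0.3854 0.2081] yaw -6.31 q6 0.75393896425224 gap 0.05202816246060678 F [ 0.5319  0.1014 -1.4808] Tq [-0.067   0.019  -0.0009]
tilt [ 0.008  -0.0011 -1.    ]
spin 0.0522 shift after mm [-442.1  173.5    9.4] now mm [-450.5  150.2    9.4]
```

View pics/s2.png

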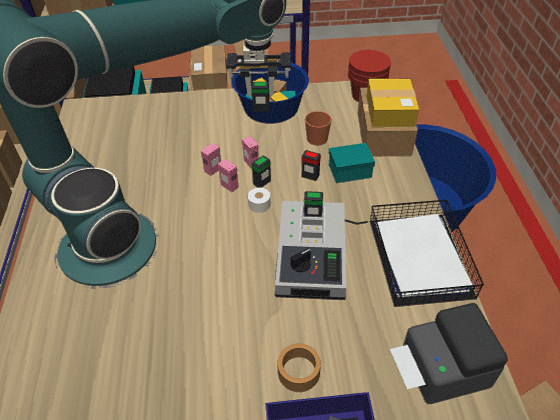

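```bash
python3 -m inch '[{"tx":-25,"ty":9,"tz":0,"spin":0.026},{"tx":-44,"ty":17,"tz":0,"spin":0.026},{"tx":-44,"ty":17,"tz":0,"spin":0},{"tx":-44,"ty":17,"tz":0,"spin":0},{"tx":-44,"ty":17,"tz":0,"spin":0},{"tx":-44,"ty":17,"tz":0,"spin":0},{"tx":-44,"ty":17,"tz":0,"spin":0},{"tx":-44,"ty":17,"tz":0,"spin":0},{"tx":-44,"ty":17,"tz":0,"spin":0},{"tx":-30,"ty":14,"tz":0,"spin":0},{"tx":-14,"ty":6,"tz":0,"spin":0},{"tx":0,"ty":0,"tz":0,"spin":0}]'
python3 -c "
from m import *
go(.5738,-.0789,.195,-9.3)"
```

```text
time: 5.9
ee_pos: [0.5725, -0.0726, 0.2193]
orientation: [0.762, 0.648, 0.008, 0.005]
contact_force: [-0.3, 0.3, -2.9]
finger_gap: 0.0521
t 5.9 pos [ 0.5725 -0.0726  0.2193] yaw -9.28 q6 -0.011372613434917607 gap 0.05209840286665694 F [-0.2772  0.2677 -2.8904] Tq [-0.0467  0.1456 -0.0509]
tilt [ 0.0176  0.0027 -0.9998]
spin 0.0003 shift after mm [-6.1  1.9 24.3] now mm [-6.1  1.9 24.3]
```

```bash
python3 -m inch '[{"tx":-5,"ty":1,"tz":20,"spin":0},{"tx":-1,"ty":1,"tz":8,"spin":0},{"tx":0,"ty":0,"tz":0,"spin":0}]'
python3 -c "
from m import *
go(.5738,-.0789,.195,-9.3);c=cap('wrist','w3');s=cap('side','s3')
cv2.imwrite('pics/s3z.png',cv2.resize(s['color'][100:310,220:380],None,fx=2.8,fy=2.8,interpolation=cv2.INTER_CUBIC))
for cc in (c,s):
  for z in (.19+.092-.0496,): rects(cc,z=z,up=3,lo=(50,140,75))
"
```

```text
time: 6.2
ee_pos: [0.5738, -0.0766, 0.1915]
orientation: [0.762, 0.648, 0.008, 0.005]
contact_force: [1.1, 0.1, -2.0]
finger_gap: 0.0524
t 6.2 pos [ 0.5738 -0.0766  0.1915] yaw -9.23 q6 -0.019417980247942307 gap 0.052435142859130236 F [ 1.0939  0.0765 -2.0355] Tq [-0.082   0.1352 -0.0234]
tilt [ 0.0182  0.0034 -0.9998]
spin 0.0012 shift after mm [-2.2  0.4 -3.5] now mm [-2.2  0.4 -3.5]
rect c [572.6 -78.5] size 34.7 14.5 long angle deg -9.7
rect c [555.8 -57.8] size 11.6 2.8 long angle deg 4.5
rect c [555.  -29.1] size 2.7 2.5 long angle deg 77.8
rect c [586.6   8.2] size 18.1 9.6 long angle deg -9.9
rect c [ 750.7 -580.1] size 11.2 11.1 long angle deg 30.1
rect c [ 588.1 -286.5] size 18.6 15.2 long angle deg -9.1
rect c [ 570.  -104.7] size 48.6 17.3 long angle deg -6.5
rect c [575.3 -76.4] size 35.2 19.0 long angle deg -6.5
rect c [454.7  26.3] size 50.5 31.6 long angle deg 12.4
rect c [452.4  52.2] size 31.3 17.3 long angle deg 39.5
```

View pics/w3.png

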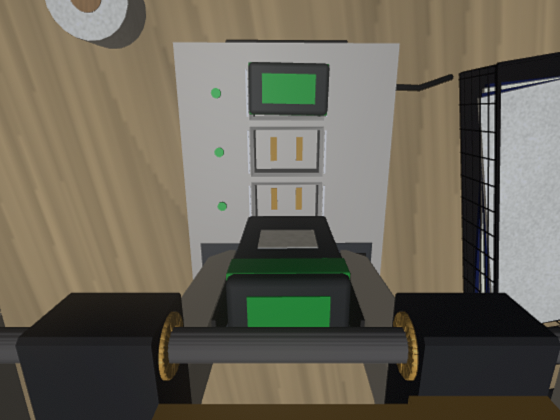

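View pics/s3z.png

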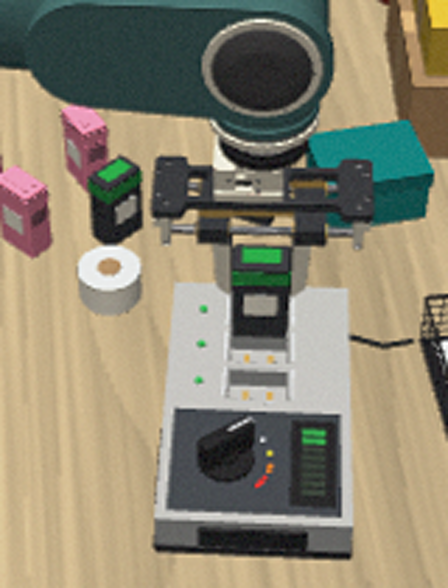

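```bash
python3 -c "
from m import *
c=ld('w3');s=ld('s3')
rects(c,z=.126,up=4,lo=(50,140,75)); rects(s,z=.126,up=4,lo=(50,140,95))
print('held'); rects(c,z=.2339,up=4,lo=(50,140,75)); rects(s,z=.2339,up=4,lo=(50,140,95))
cv2.imwrite('pics/w3z.png',cv2.resize(c['color'][35:255,165:405],None,fx=3,fy=2.7,interpolation=cv2.INTER_CUBIC))
"
```

```text
rect c [ 563.8 -146.5] size 64.4 27.0 long angle deg -9.5
rect c [ 532.9 -108. ] size 21.5 5.1 long angle deg 4.4
rect c [531.4 -55. ] size 4.9 4.8 long angle deg 80.5
rect c [589.8  14. ] size 33.6 17.7 long angle deg -10.3
rect c [ 788.8 -530.5] size 12.8 12.7 long angle deg 30.2
rect c [ 607.7 -203.8] size 20.6 17.3 long angle deg -9.7
rect c [593.4  29.4] size 38.5 21.8 long angle deg -8.6
rect c [457.2 173. ] size 34.8 19.5 long angle deg 39.8
held
rect c [572.7 -77.6] size 34.4 14.4 long angle deg -9.5
rect c [556.2 -57.1] size 11.5 2.7 long angle deg 4.4
rect c [555.4 -28.8] size 2.6 2.5 long angle deg 80.5
rect c [586.6   8.1] size 17.9 9.5 long angle deg -10.3
rect c [ 750.2 -580.8] size 11.4 11.4 long angle deg 30.2
rect c [ 587.6 -287.5] size 18.5 15.5 long angle deg -9.7
rect c [574.8 -78.3] size 34.5 19.6 long angle deg -8.6
rect c [452.5  50.6] size 31.2 17.5 long angle deg 39.8
```

View pics/w3z.png

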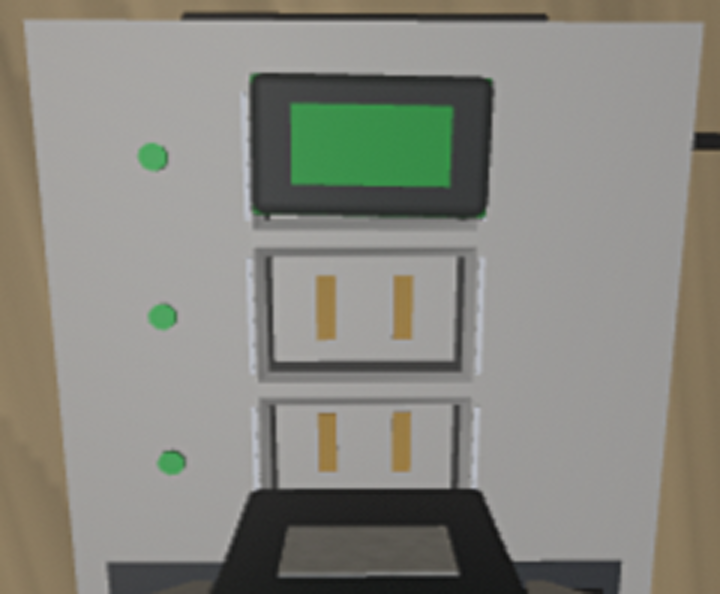

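```bash
python3 -c "
from m import *
c=ld('w3')
P=lambda x,y,z=.06: plane(c,165+(x+.5)/3-.5,35+(y+.5)/2.7-.5,z)[:2]*1000
b2=np.array([P(*q) for q in((255,248),(477,250),(472,380),(260,382))]);print(b2,b2.mean(0))
e=np.array([P(260,398),P(472,400)]);print(e,e.mean(0))
f=np.array([P(25,20),P(703,23),P(76,560),P(657,560)]);print(f)
d=f[1]-f[0];print(np.linalg.norm(d),np.degrees(np.arctan2(d[1],d[0])),np.degrees(np.arctan2(*(f[0]-f[2]))),np.degrees(np.arctan2(*(f[1]-f[3]))))
"
```

```text
[[554.6518  -7.0967]
 [616.3507 -17.765 ]
 [609.5053 -58.4756]
 [548.0028 -48.9587]] [582.1277 -33.074 ]
[[546.9988 -54.1616]
 [608.628  -65.0683]] [577.8134 -59.615 ]
[[ 507.4996   66.0514]
 [ 684.2599   37.1852]
 [ 480.3006 -100.4149]
 [ 658.319  -130.6174]]
179.10183147239437 -9.274937162001141 9.279572515846803 8.787888088008321
```

```bash
python3 -m inch '[{"tx":-1,"ty":2,"tz":20,"spin":0},{"tx":0,"ty":0,"tz":25,"spin":0},{"tx":0,"ty":0,"tz":17,"spin":0},{"tx":0,"ty":0,"tz":5,"spin":0}]'
python3 -c "
from m import *
go(.5752,-.0776,.0836,-9.3);s=cap('side','s4');c=cap('wrist','w4')
cv2.imwrite('pics/s4z.png',cv2.resize(s['color'][150:310,240:380],None,fx=3.5,fy=3.5,interpolation=cv2.INTER_CUBIC))
"
```

```text
time: 6.7
ee_pos: [0.579, -0.0755, 0.1283]
orientation: [0.761, 0.649, 0.01, 0.007]
contact_force: [-0.2, 0.0, -1.8]
finger_gap: 0.052
t 6.7 pos [ 0.579  -0.0755  0.1283] yaw -9.06 q6 -0.019913678460676355 gap 0.05196220603251348 F [-0.1572  0.0223 -1.7926] Tq [-0.0496  0.1289  0.015 ]
tilt [ 0.0254  0.0024 -0.9997]
spin 0.0043 shift after mm [-3.  -4.5 44.5] now mm [-3.  -4.5 44.5]
```

View pics/s4z.png

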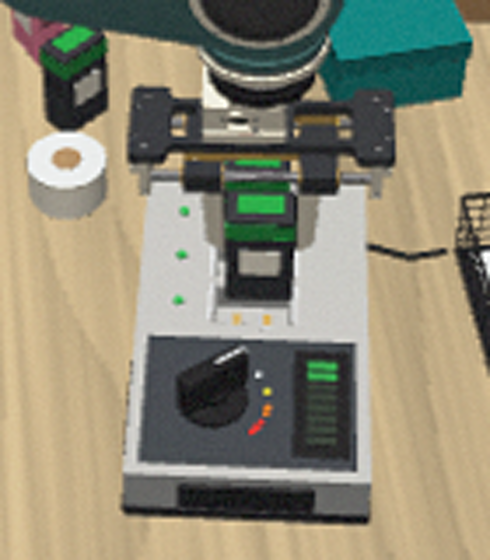

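View pics/w4.png

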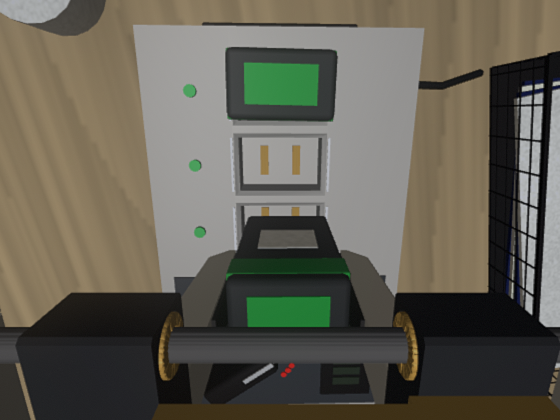

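```bash
python3 -m inch '[{"tx":-2,"ty":-4,"tz":4,"spin":0.004},{"tx":-1,"ty":-1,"tz":4,"spin":0},{"tx":0,"ty":0,"tz":0,"spin":0}]'
python3 -c "
from m import *
go(.5745,-.0776,.0836,-9.3);c=cap('wrist','w5');s=cap('side','s5')
cv2.imwrite('pics/s5z.png',cv2.resize(s['color'][170:260,280:360],None,fx=6,fy=6,interpolation=cv2.INTER_CUBIC))
"
```

```text
time: 7.1
ee_pos: [0.5745, -0.0781, 0.1233]
orientation: [0.762, 0.647, 0.012, 0.009]
contact_force: [-0.4, 0.0, -3.5]
finger_gap: 0.0517
t 7.1 pos [ 0.5745 -0.0781  0.1233] yaw -9.31 q6 -0.02145066573434463 gap 0.05170854258147534 F [-0.3994  0.0067 -3.5095] Tq [-0.1348  0.0655 -0.0137]
tilt [ 0.0292  0.0017 -0.9996]
spin -0.0002 shift after mm [ 0.2 -1.2 39.7] now mm [ 0.2 -1.2 39.7]
```

View pics/s5z.png

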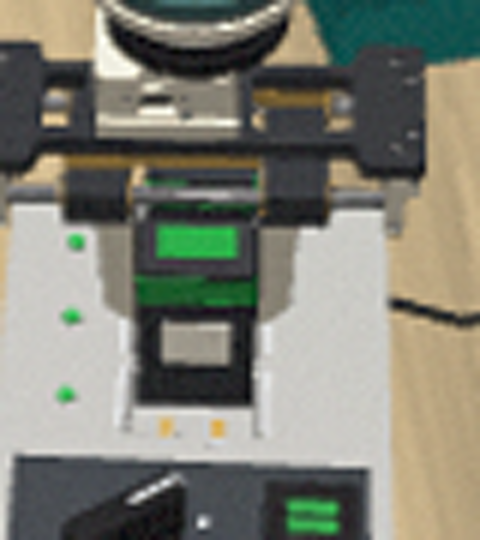

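```bash
python3 -m inch '[{"tx":0,"ty":-2,"tz":10,"spin":0},{"tx":0,"ty":-0.5,"tz":10,"spin":0}]'
python3 -c "
from m import *
go(.5742,-.0776,.0836,-9.3)"
```

```text
time: 7.4
ee_pos: [0.5736, -0.0777, 0.1042]
orientation: [0.762, 0.647, 0.013, 0.01]
contact_force: [-0.1, -0.5, -2.8]
finger_gap: 0.0521
t 7.4 pos [ 0.5736 -0.0777  0.1042] yaw -9.31 q6 -0.021408389013950542 gap 0.05207294052355485 F [-0.1148 -0.539  -2.8352] Tq [-0.0599  0.1343  0.0423]
tilt [ 0.0324  0.0012 -0.9995]
spin -0.0003 shift after mm [ 0.1 -0.1 20.6] now mm [ 0.1 -0.1 20.6]
```

```bash
python3 -m inch '[{"tx":0,"ty":-0.5,"tz":11,"spin":0},{"tx":0,"ty":-0.5,"tz":8,"spin":0}]'
python3 -c "
from m import *
go(.5742,-.0776,.0836,-9.3)"
```

```text
time: 7.6
ee_pos: [0.573, -0.0775, 0.083]
orientation: [0.762, 0.647, 0.013, 0.01]
contact_force: [3.7, -0.4, 48.9]
finger_gap: 0.0522
t 7.6 pos [ 0.573  -0.0775  0.083 ] yaw -9.31 q6 -0.021497052698023968 gap 0.0521670846494611 F [ 3.6678 -0.433  48.881 ] Tq [0.039  0.2459 0.0774]
tilt [ 0.0321  0.0012 -0.9995]
spin -0.0002 shift after mm [ 0.1  1.2 -0.5] now mm [ 0.1  1.2 -0.5]
```

```bash
python3 -m inch '[{"tx":0,"ty":0,"tz":-0.5,"spin":0},{"tx":0,"ty":0,"tz":0,"spin":0},{"tx":0,"ty":0,"tz":0,"spin":0},{"tx":0,"ty":0,"tz":0,"spin":0}]' 1
python3 -c "
from m import *
go(.4573,.2117,.2,40.5)"
```

```text
time: 8.0
ee_pos: [0.573, -0.0775, 0.0819]
orientation: [0.762, 0.647, 0.012, 0.01]
contact_force: [-0.5, -0.3, -0.2]
finger_gap: 0.0797
t 8.0 pos [ 0.573  -0.0775  0.0819] yaw -9.31 q6 -0.021464511256896704 gap 0.07968648529711783 F [-0.4751 -0.2636 -0.1839] Tq [-0.0432  0.0919  0.0002]
tilt [ 0.0315  0.0014 -0.9995]
spin -0.8694 shift after mm [ 292.7  102.8 -121.2] now mm [ 267.4 -157.2 -121.2]
```

```bash
python3 -m inch '[{"tx":0,"ty":0,"tz":-30,"spin":0},{"tx":0,"ty":0,"tz":-45,"spin":0},{"tx":0,"ty":0,"tz":-45,"spin":0}]'
python3 -c "
from m import *
go(.4573,.2117,.2,40.5)"
python3 -m inch '[{"tx":0,"ty":0,"tz":0,"spin":-0.145},{"tx":0,"ty":0,"tz":0,"spin":-0.145},{"tx":0,"ty":0,"tz":0,"spin":-0.145},{"tx":0,"ty":0,"tz":0,"spin":-0.145},{"tx":0,"ty":0,"tz":0,"spin":-0.145},{"tx":0,"ty":0,"tz":0,"spin":-0.145}]'
python3 -c "
from m import *
go(.4573,.2117,.2,40.5)"
```

```text
time: 8.3
ee_pos: [0.5667, -0.0772, 0.1984]
orientation: [0.762, 0.647, 0.009, 0.005]
contact_force: [0.4, -0.2, -0.6]
finger_gap: 0.0927
t 8.3 pos [ 0.5667 -0.0772  0.1984] yaw -9.31 q6 -0.021483827098107457 gap 0.09271740992738346 F [ 0.3915 -0.2223 -0.5946] Tq [-0.0397  0.0366 -0.0713]
tilt [ 0.0207  0.0034 -0.9998]
spin -0.8694 shift after mm [290.7 104.5  -2.9] now mm [ 267.4 -154.6   -2.9]
time: 8.9
ee_pos: [0.569, -0.0776, 0.2085]
orientation: [0.406, 0.914, 0.007, 0.015]
contact_force: [0.2, 0.1, 0.3]
finger_gap: 0.0926
t 8.9 pos [ 0.569  -0.0776  0.2085] yaw 42.07 q6 -0.9178147251541439 gap 0.09260345700128031 F [0.2425 0.1491 0.271 ] Tq [-0.0269  0.0632 -0.0136]
tilt [ 0.0337  0.0009 -0.9994]
spin 0.0274 shift after mm [292.7 102.7   5. ] now mm [289.8 110.7   5. ]
```

```bash
python3 -m inch '[{"tx":30,"ty":11,"tz":0,"spin":0.027},{"tx":46,"ty":17,"tz":0,"spin":0},{"tx":46,"ty":17,"tz":0,"spin":0},{"tx":46,"ty":17,"tz":0,"spin":0},{"tx":46,"ty":17,"tz":0,"spin":0},{"tx":46,"ty":16,"tz":0,"spin":0},{"tx":22,"ty":6,"tz":0,"spin":0}]'
python3 -c "
from m import *
go(.4573,.2117,.2,40.5)"
```

```text
time: 9.6
ee_pos: [0.457, 0.2069, 0.2055]
orientation: [0.418, 0.908, 0.008, 0.016]
contact_force: [1.2, -0.6, 0.1]
finger_gap: 0.0926
t 9.6 pos [0.457  0.2069 0.2055] yaw 40.64 q6 -0.32738126069538587 gap 0.0926027760120567 F [ 1.2164 -0.5537  0.0789] Tq [-0.0448  0.0159  0.0778]
tilt [ 0.0362  0.0014 -0.9993]
spin 0.0025 shift after mm [3.5 3.2 5.5] now mm [3.5 3.2 5.5]
```

```bash
python3 -m inch '[{"tx":0,"ty":0,"tz":-50,"spin":0},{"tx":0,"ty":0,"tz":-50,"spin":0},{"tx":0,"ty":0,"tz":-50,"spin":0},{"tx":0,"ty":0,"tz":-50,"spin":0}]'
python3 -c "
from m import *
go(.4573,.2117,.2,40.5)"
python3 -m inch '[{"tx":0,"ty":0,"tz":50,"spin":0},{"tx":0,"ty":0,"tz":50,"spin":0},{"tx":0,"ty":0,"tz":50,"spin":0},{"tx":0,"ty":0,"tz":50,"spin":0}]'
python3 -c "
from m import *
go(.4573,.2117,.2,40.5)"
```

```text
time: 10.0
ee_pos: [0.4459, 0.2099, 0.402]
orientation: [0.415, 0.91, 0.005, 0.012]
contact_force: [-0.1, 0.6, 0.7]
finger_gap: 0.0929
t 10.0 pos [0.4459 0.2099 0.402 ] yaw 41.02 q6 -0.32415863333876804 gap 0.0929050461181901 F [-0.0787  0.5917  0.7467] Tq [-0.064   0.0309 -0.0147]
tilt [ 0.0266 -0.0017 -0.9996]
spin 0.009 shift after mm [ -2.3   6.  202.2] now mm [ -2.3   5.9 202.2]
time: 10.4
ee_pos: [0.459, 0.2131, 0.2188]
orientation: [0.414, 0.91, 0.017, 0.024]
contact_force: [1.0, 0.4, 0.1]
finger_gap: 0.0932
t 10.4 pos [0.459  0.2131 0.2188] yaw 41.08 q6 -0.3250702450234343 gap 0.09319093795395021 F [1.0269 0.3878 0.1183] Tq [-0.0812  0.0326 -0.058 ]
tilt [ 0.0577  0.0112 -0.9983]
spin 0.0101 shift after mm [ 0.6 -3.1 18.6] now mm [ 0.6 -3.1 18.6]
```

```bash
cat > st.py <<'E'
from m import *
from scipy.spatial.transform import Rotation as Ro
s=r.read_state();M=Ro.from_quat(s['orientation']).as_matrix();p=s['ee_pos'];rad=p[:2]/np.linalg.norm(p[:2])
print('  tilt',M[:2,2],'radial',round(M[:2,2]@rad,4),'tang',round(M[1,2]*rad[0]-M[0,2]*rad[1],4),'p',p)
E
python3 st.py
python3 -m inch '[{"tx":0,"ty":0,"tz":0,"spin":0.15},{"tx":0,"ty":0,"tz":0,"spin":0.15},{"tx":0,"ty":0,"tz":0,"spin":0.15},{"tx":0,"ty":0,"tz":0,"spin":0.15}]' | head -1;python3 st.py
python3 -m inch '[{"tx":0,"ty":0,"tz":0,"spin":-0.15},{"tx":0,"ty":0,"tz":0,"spin":-0.15},{"tx":0,"ty":0,"tz":0,"spin":-0.15},{"tx":0,"ty":0,"tz":0,"spin":-0.15}]' | head -1;python3 st.py
```

```text
tilt [0.0577 0.0112] radial 0.057 tang -0.0141 p [0.459  0.2131 0.2188]
time: 10.8
  tilt [0.0482 0.0073] radial 0.0468 tang -0.0137 p [0.4564 0.2119 0.2101]
time: 11.2
  tilt [0.049  0.0077] radial 0.0477 tang -0.0137 p [0.4564 0.212  0.2105]
```

```bash
python3 -m inch '[{"tx":0,"ty":40,"tz":0,"spin":0},{"tx":0,"ty":40,"tz":0,"spin":0},{"tx":0,"ty":40,"tz":0,"spin":0},{"tx":0,"ty":0,"tz":0,"spin":0},{"tx":0,"ty":0,"tz":0,"spin":0}]' | head -1;python3 st.py
python3 -m inch '[{"tx":0,"ty":-40,"tz":0,"spin":0},{"tx":0,"ty":-40,"tz":0,"spin":0},{"tx":0,"ty":-40,"tz":0,"spin":0},{"tx":0,"ty":0,"tz":0,"spin":0},{"tx":0,"ty":0,"tz":0,"spin":0}]' | head -1;python3 st.py
python3 -m inch '[{"tx":0,"ty":0,"tz":-20,"spin":0},{"tx":0,"ty":0,"tz":-20,"spin":0},{"tx":0,"ty":0,"tz":-20,"spin":0},{"tx":0,"ty":0,"tz":-20,"spin":0},{"tx":0,"ty":0,"tz":0,"spin":0},{"tx":0,"ty":0,"tz":0,"spin":0}]' | head -1;python3 st.py
```

```text
time: 11.7
  tilt [0.0512 0.0083] radial 0.0491 tang -0.0167 p [0.5509 0.2922 0.2166]
time: 12.2
  tilt [0.0511 0.0079] radial 0.0497 tang -0.0143 p [0.454  0.2099 0.2098]
time: 12.8
  tilt [0.052  0.0084] radial 0.0507 tang -0.0144 p [0.4506 0.2101 0.2926]
```

```bash
python3 -m inch '[{"tx":0,"ty":0,"tz":0,"spin":0.15},{"tx":0,"ty":0,"tz":0,"spin":0.15},{"tx":0,"ty":0,"tz":0,"spin":0.15},{"tx":0,"ty":0,"tz":0,"spin":0.15},{"tx":0,"ty":0,"tz":0,"spin":0.15},{"tx":0,"ty":0,"tz":0,"spin":0.15}]' | head -1;python3 st.py
python3 -m inch '[{"tx":0,"ty":0,"tz":50,"spin":0}]' | head -1;python3 st.py
python3 -m inch '[{"tx":0,"ty":0,"tz":-50,"spin":0}]' | head -1;python3 st.py
python3 -m inch '[{"tx":0,"ty":0,"tz":-50,"spin":0}]' | head -1;python3 st.py
python3 -m inch '[{"tx":0,"ty":0,"tz":0,"spin":0}]' | head -1;python3 st.py
python3 -m inch '[{"tx":0,"ty":0,"tz":0,"spin":0}]' | head -1;python3 st.py
```

```text
time: 13.4
  tilt [0.0454 0.0058] radial 0.0436 tang -0.014 p [0.4507 0.2105 0.2854]
time: 13.5
  tilt [0.0523 0.0086] radial 0.051 tang -0.0143 p [0.4545 0.2116 0.2405]
time: 13.6
  tilt [ 0.0209 -0.0044] radial 0.017 tang -0.0128 p [0.4452 0.2083 0.2637]
time: 13.7
  tilt [ 0.0152 -0.0068] radial 0.0109 tang -0.0126 p [0.4429 0.2081 0.3109]
time: 13.8
  tilt [ 0.0173 -0.0059] radial 0.0131 tang -0.0127 p [0.4432 0.2082 0.3135]
time: 13.9
  tilt [ 0.0162 -0.0063] radial 0.012 tang -0.0126 p [0.4432 0.2083 0.3124]
```

```bash
python3 -m inch '[{"tx":0,"ty":0,"tz":0,"spin":-0.148},{"tx":0,"ty":0,"tz":0,"spin":-0.148},{"tx":0,"ty":0,"tz":0,"spin":-0.148},{"tx":0,"ty":0,"tz":0,"spin":-0.148},{"tx":0,"ty":0,"tz":0,"spin":-0.148},{"tx":0,"ty":0,"tz":0,"spin":-0.148}]' | head -1;python3 st.py
python3 -m inch '[{"tx":0,"ty":0,"tz":50,"spin":0},{"tx":0,"ty":0,"tz":-40,"spin":0},{"tx":0,"ty":0,"tz":0,"spin":0}]' | head -1;python3 st.py
python3 -c "
from m import *
go(.4573,.2115,.2,40.5)"
```

```text
time: 14.5
  tilt [ 0.0096 -0.009 ] radial 0.0048 tang -0.0122 p [0.4434 0.2086 0.3042]
time: 14.8
  tilt [-0.0101 -0.0172] radial -0.0165 tang -0.0113 p [0.4388 0.2066 0.2799]
t 14.8 pos [0.4388 0.2066 0.2799] yaw 40.26 q6 -0.30962280702670913 gap 0.09292310671506782 F [-0.4177 -0.1687  1.8496] Tq [-0.048  -0.028   0.0051]
tilt [-0.0101 -0.0172 -0.9998]
spin -0.0041 shift after mm [-7.8 18.7 79.6] now mm [-7.7 18.8 79.6]
```

```bash
python3 -m inch '[{"tx":-3,"ty":8,"tz":25,"spin":0},{"tx":-3,"ty":8,"tz":30,"spin":0},{"tx":-2,"ty":2,"tz":30,"spin":0},{"tx":0,"ty":0,"tz":30,"spin":0},{"tx":0,"ty":0,"tz":25,"spin":0},{"tx":0,"ty":0,"tz":0,"spin":0}]' | head -1;python3 st.py
python3 -c "
from m import *
go(.457,.2115,.047,40.5)"
```

```text
time: 15.4
  tilt [-0.0092 -0.0168] radial -0.0154 tang -0.0115 p [0.4575 0.2102 0.1314]
t 15.4 pos [0.4575 0.2102 0.1314] yaw 40.26 q6 -0.31414245493002657 gap 0.09321608898407899 F [ 0.1553 -0.3326 -0.0066] Tq [-0.0319 -0.0005  0.0279]
tilt [-0.0092 -0.0168 -0.9998]
spin -0.0041 shift after mm [ 1.9  2.  84.4] now mm [ 1.9  1.9 84.4]
```

```bash
python3 -m inch '[{"tx":1,"ty":1,"tz":22,"spin":-0.004},{"tx":0.5,"ty":0.5,"tz":27,"spin":0},{"tx":0,"ty":0,"tz":25,"spin":0},{"tx":0,"ty":0,"tz":6,"spin":0},{"tx":0,"ty":0,"tz":0,"spin":0}]' | head -1;python3 st.py
python3 -c "
from m import *
go(.457,.2115,.047,40.5)"
```

```text
time: 15.9
  tilt [-0.0026 -0.014 ] radial -0.0083 tang -0.0117 p [0.4602 0.2125 0.055 ]
t 15.9 pos [0.4602 0.2125 0.055 ] yaw 40.5 q6 -0.314335954574715 gap 0.09310737624617318 F [0.6719 0.5388 0.0743] Tq [-0.0408  0.0488  0.0248]
tilt [-0.0026 -0.014  -0.9999]
spin -0.0001 shift after mm [ 1.4 -3.   8. ] now mm [ 1.4 -3.   8. ]
```

```bash
python3 -m inch '[{"tx":1,"ty":-3,"tz":6,"spin":0},{"tx":0,"ty":0,"tz":0,"spin":0},{"tx":0,"ty":0,"tz":0,"spin":0},{"tx":0,"ty":0,"tz":0,"spin":0},{"tx":0,"ty":0,"tz":0,"spin":0},{"tx":0,"ty":0,"tz":0,"spin":0},{"tx":0,"ty":0,"tz":0,"spin":0},{"tx":0,"ty":0,"tz":0,"spin":0}]' 0 30;python3 st.py
python3 -c "
from m import *
go(.457,.2115,.2,-9.3)"
```

```text
time: 16.7
ee_pos: [0.4591, 0.2121, 0.0539]
orientation: [0.419, 0.908, -0.005, 0.004]
contact_force: [-0.4, -0.4, -0.1]
finger_gap: 0.0524
  tilt [ 0.0031 -0.0117] radial -0.002 tang -0.0119 p [0.4591 0.2121 0.0539]
t 16.7 pos [0.4591 0.2121 0.0539] yaw 40.5 q6 -0.31434919276241874 gap 0.05244500778993845 F [-0.4414 -0.4493 -0.085 ] Tq [-0.0344  0.0331  0.0561]
tilt [ 0.0031 -0.0117 -0.9999]
spin 0.8692 shift after mm [  -2.5   -1.3 -146.1] now mm [  -0.6   -2.7 -146.1]
```

```bash
python3 -m inch '[{"tx":0,"ty":0,"tz":-15,"spin":0},{"tx":0,"ty":0,"tz":-35,"spin":0},{"tx":0,"ty":0,"tz":-40,"spin":0},{"tx":0,"ty":0,"tz":-40,"spin":0},{"tx":0,"ty":0,"tz":-25,"spin":0},{"tx":0,"ty":0,"tz":0,"spin":0.145},{"tx":0,"ty":0,"tz":0,"spin":0.145},{"tx":0,"ty":0,"tz":0,"spin":0.145},{"tx":0,"ty":0,"tz":0,"spin":0.145},{"tx":0,"ty":0,"tz":0,"spin":0.145},{"tx":0,"ty":0,"tz":0,"spin":0.145}]';python3 st.py
python3 -c "
from m import *
go(.5812,-.033,.2,-9.3)"
```

```text
time: 17.8
ee_pos: [0.4569, 0.2135, 0.2262]
orientation: [0.771, 0.637, -0.001, 0.006]
contact_force: [0.6, -0.2, -2.3]
finger_gap: 0.0523
  tilt [ 0.0063 -0.0101] radial 0.0014 tang -0.0118 p [0.4569 0.2135 0.2262]
t 17.8 pos [0.4569 0.2135 0.2262] yaw -10.86 q6 0.5824861856935428 gap 0.05234581314450319 F [ 0.5752 -0.2297 -2.3018] Tq [-0.0197  0.0745 -0.0846]
tilt [ 0.0063 -0.0101 -0.9999]
spin -0.0272 shift after mm [-222.9  162.3   29.4] now mm [-218.4  168.3   29.4]
```

```bash
python3 -m inch '[{"tx":-22,"ty":16,"tz":0,"spin":-0.027},{"tx":-38,"ty":28,"tz":0,"spin":0},{"tx":-38,"ty":28,"tz":0,"spin":0},{"tx":-38,"ty":28,"tz":0,"spin":0},{"tx":-38,"ty":28,"tz":0,"spin":0},{"tx":-31,"ty":22,"tz":0,"spin":0},{"tx":-15,"ty":11,"tz":0,"spin":0},{"tx":0,"ty":0,"tz":0,"spin":0}]';python3 st.py
python3 -c "
from m import *
go(.5812,-.033,.19,-9.3)"
```

```text
time: 18.6
ee_pos: [0.5803, -0.0401, 0.238]
orientation: [0.764, 0.645, 0.001, 0.007]
contact_force: [0.1, 0.1, -3.7]
finger_gap: 0.0523
  tilt [ 0.0105 -0.0089] radial 0.0111 tang -0.0081 p [ 0.5803 -0.0401  0.238 ]
t 18.6 pos [ 0.5803 -0.0401  0.238 ] yaw -9.65 q6 0.05938707041036027 gap 0.052300296375362494 F [ 0.0875  0.0995 -3.6767] Tq [-0.0568  0.1109 -0.0406]
tilt [ 0.0105 -0.0089 -0.9999]
spin -0.0062 shift after mm [ 7.5 -0.9 47.9] now mm [ 7.5 -0.9 47.9]
```

```bash
python3 -m inch '[{"tx":4,"ty":-1,"tz":20,"spin":-0.006},{"tx":3,"ty":-1,"tz":25,"spin":0},{"tx":0,"ty":0,"tz":0,"spin":0}]';python3 st.py
python3 -c "
from m import *
go(.5812,-.033,.088,-9.3);c=cap('wrist','w6');s=cap('side','s6')
zt=r.read_state()['ee_pos'][2]-.0539+.092
print('held');rects(c,z=zt,up=4,lo=(50,140,75));print('side');rects(s,z=zt,up=4,lo=(50,140,95))
cv2.imwrite('pics/s6z.png',cv2.resize(s['color'][140:290,260:360],None,fx=4,fy=4,interpolation=cv2.INTER_CUBIC))
"
```

```text
time: 18.9
ee_pos: [0.5796, -0.0325, 0.1945]
orientation: [0.762, 0.647, 0.002, 0.007]
contact_force: [-0.4, 0.2, -2.9]
finger_gap: 0.0526
  tilt [ 0.0121 -0.0086] radial 0.0125 tang -0.0079 p [ 0.5796 -0.0325  0.1945]
t 18.9 pos [ 0.5796 -0.0325  0.1945] yaw -9.36 q6 0.06768369916385321 gap 0.05257315345957662 F [-0.3796  0.1683 -2.9373] Tq [-0.0184  0.1405 -0.0275]
tilt [ 0.0121 -0.0086 -0.9999]
spin -0.0011 shift after mm [  0.4   0.2 106.5] now mm [  0.4   0.2 106.5]
held
rect c [579.4 -30.5] size 33.5 18.0 long angle deg -9.6
rect c [582.3 -12.5] size 48.3 2.7 long angle deg -9.2
rect c [563.   18.1] size 2.7 2.6 long angle deg 44.7
rect c [589.9  29.7] size 17.8 9.4 long angle deg -10.4
side
rect c [ 749.3 -581.6] size 11.9 11.2 long angle deg 52.7
rect c [ 587.2 -289.2] size 18.5 15.4 long angle deg -9.6
rect c [ 558.2 -178.6] size 31.6 16.8 long angle deg -6.5
rect c [581.9 -32.3] size 34.6 19.7 long angle deg -11.1
```

View pics/s6z.png

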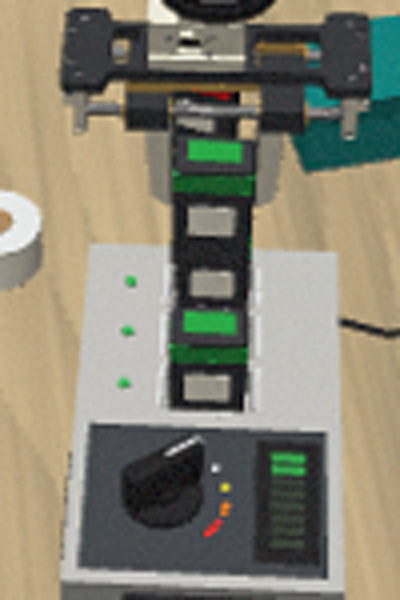

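View pics/w6.png

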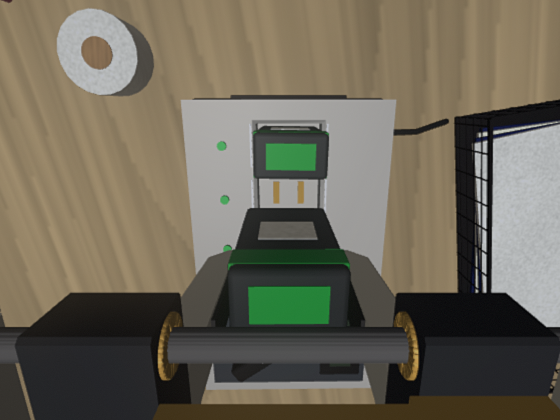

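```bash
python3 -c "
from m import *
rects(ld('s6'),z=.126,up=4,lo=(50,140,95));print();rects(ld('w6'),z=.126,up=4,lo=(50,140,75))"
```

```text
rect c [ 788.6 -530.2] size 13.3 12.5 long angle deg 52.7
rect c [ 607.7 -203.7] size 20.6 17.2 long angle deg -9.6
rect c [575.3 -80.2] size 35.3 18.8 long angle deg -6.5
rect c [601.8  83.2] size 38.7 22.0 long angle deg -11.1

rect c [ 570. -100.] size 63.5 34.0 long angle deg -9.6
rect c [575.5 -66. ] size 91.3 5.1 long angle deg -9.2
rect c [538.9  -8. ] size 5.0 4.8 long angle deg 44.7
rect c [589.8  13.9] size 33.6 17.9 long angle deg -10.4
```

```bash
python3 -m inch '[{"tx":-1,"ty":1,"tz":20,"spin":0},{"tx":0,"ty":1,"tz":25,"spin":0},{"tx":0,"ty":0,"tz":15,"spin":0},{"tx":0,"ty":0,"tz":0,"spin":0}]';python3 st.py
python3 -c "
from m import *
go(.5813,-.0341,.088,-9.3)
s=cap('side','s7');cv2.imwrite('pics/s7z.png',cv2.resize(s['color'][140:290,260:360],None,fx=4,fy=4,interpolation=cv2.INTER_CUBIC))"
```

```text
time: 19.4
ee_pos: [0.5857, -0.0336, 0.1444]
orientation: [0.762, 0.648, 0.006, 0.012]
contact_force: [-0.9, 0.5, -1.5]
finger_gap: 0.0523
  tilt [ 0.0247 -0.0098] radial 0.0253 tang -0.0083 p [ 0.5857 -0.0336  0.1444]
t 19.4 pos [ 0.5857 -0.0336  0.1444] yaw -9.26 q6 0.06564642574976864 gap 0.05229640196657935 F [-0.8976  0.4935 -1.4608] Tq [-0.0204  0.1292  0.0006]
tilt [ 0.0247 -0.0098 -0.9996]
spin 0.0007 shift after mm [-0.9 -5.7 56.2] now mm [-0.9 -5.7 56.2]
```

View pics/s7z.png

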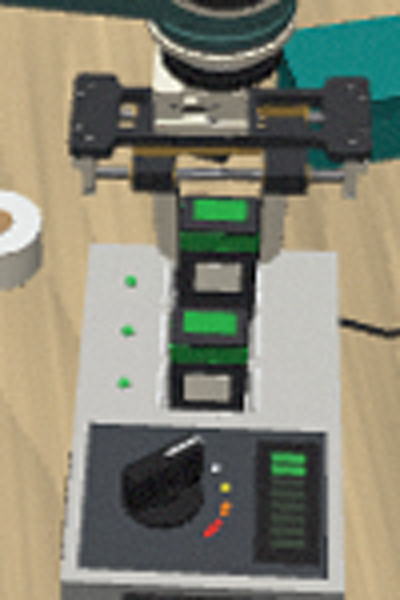

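```bash
python3 -m inch '[{"tx":-1,"ty":-6,"tz":8,"spin":0},{"tx":0,"ty":-1,"tz":12,"spin":0}]';python3 st.py
python3 -c "
from m import *
go(.5803,-.0341,.088,-9.3)
s=cap('side','s8');cv2.imwrite('pics/s8z.png',cv2.resize(s['color'][160:260,280:350],None,fx=6,fy=6,interpolation=cv2.INTER_CUBIC))"
```

```text
time: 19.65
ee_pos: [0.5806, -0.0337, 0.1285]
orientation: [0.762, 0.648, 0.008, 0.014]
contact_force: [0.0, 0.0, -1.7]
finger_gap: 0.0521
  tilt [ 0.031  -0.0103] radial 0.0316 tang -0.0085 p [ 0.5806 -0.0337  0.1285]
t 19.65 pos [ 0.5806 -0.0337  0.1285] yaw -9.25 q6 0.06460395774048247 gap 0.05207398698095165 F [ 0.0083  0.037  -1.7481] Tq [-0.0818  0.0976  0.0189]
tilt [ 0.031  -0.0103 -0.9995]
spin 0.0008 shift after mm [-0.2 -1.5 40.5] now mm [-0.2 -1.5 40.5]
```

View pics/s8z.png

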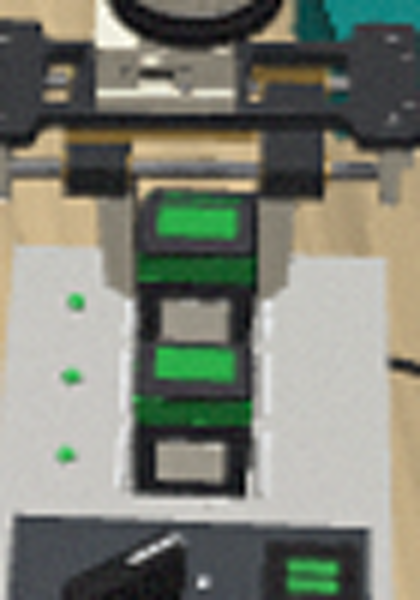

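```bash
python3 -m inch '[{"tx":0,"ty":-1.5,"tz":10,"spin":0},{"tx":0,"ty":-0.5,"tz":10,"spin":0}]';python3 st.py
python3 -c "
from m import *
go(.5803,-.0341,.088,-9.3)"
```

```text
time: 19.9
ee_pos: [0.5807, -0.0338, 0.1087]
orientation: [0.762, 0.648, 0.01, 0.016]
contact_force: [0.9, -0.6, -1.3]
finger_gap: 0.0528
  tilt [ 0.0361 -0.0109] radial 0.0367 tang -0.0088 p [ 0.5807 -0.0338  0.1087]
t 19.9 pos [ 0.5807 -0.0338  0.1087] yaw -9.26 q6 0.06494139332251816 gap 0.05283673769523954 F [ 0.8631 -0.5821 -1.279 ] Tq [-0.1265  0.0448 -0.0279]
tilt [ 0.0361 -0.0109 -0.9993]
spin 0.0007 shift after mm [-0.3 -1.2 20.7] now mm [-0.3 -1.2 20.7]
```

```bash
python3 -m inch '[{"tx":0,"ty":-1.5,"tz":10,"spin":0}]';python3 st.py
python3 -m inch '[{"tx":0,"ty":-0.5,"tz":8,"spin":0}]';python3 st.py
```

```text
time: 20.0
ee_pos: [0.5803, -0.0338, 0.0988]
orientation: [0.762, 0.648, 0.011, 0.017]
contact_force: [3.1, 0.4, -0.9]
finger_gap: 0.0531
  tilt [ 0.0384 -0.0112] radial 0.039 tang -0.009 p [ 0.5803 -0.0338  0.0988]
time: 20.1
ee_pos: [0.5803, -0.0338, 0.0901]
orientation: [0.762, 0.648, 0.011, 0.017]
contact_force: [2.0, -0.6, -0.7]
finger_gap: 0.0531
  tilt [ 0.0392 -0.0113] radial 0.0398 tang -0.009 p [ 0.5803 -0.0338  0.0901]
```

```bash
python3 -m inch '[{"tx":0,"ty":0,"tz":3,"spin":0}]';python3 st.py
```

```text
time: 20.2
ee_pos: [0.5802, -0.0339, 0.086]
orientation: [0.762, 0.648, 0.011, 0.017]
contact_force: [-4.3, 4.2, 24.8]
finger_gap: 0.0527
  tilt [ 0.0387 -0.0112] radial 0.0393 tang -0.009 p [ 0.5802 -0.0339  0.086 ]
```

```bash
python3 -m inch '[{"tx":0,"ty":0,"tz":-0.5,"spin":0},{"tx":0,"ty":0,"tz":0,"spin":0},{"tx":0,"ty":0,"tz":0,"spin":0},{"tx":0,"ty":0,"tz":0,"spin":0},{"tx":0,"ty":0,"tz":0,"spin":0},{"tx":0,"ty":0,"tz":-10,"spin":0},{"tx":0,"ty":0,"tz":-35,"spin":0},{"tx":0,"ty":0,"tz":-45,"spin":0},{"tx":0,"ty":0,"tz":-20,"spin":0},{"tx":0,"ty":0,"tz":0,"spin":0}]' 1;python3 st.py
python3 -c "
from m import *
s=cap('side','s9');c=cap('wrist','w9');cv2.imwrite('pics/s9z.png',cv2.resize(s['color'][170:300,260:360],None,fx=4.5,fy=4.5,interpolation=cv2.INTER_CUBIC))
rects(s,z=.126,up=4,lo=(50,140,95));rects(c,z=.126,up=4,lo=(50,140,75))
go(.5306,-.1691,.2,0)"
```

```text
time: 21.2
ee_pos: [0.5745, -0.0324, 0.2016]
orientation: [0.762, 0.648, 0.01, 0.015]
contact_force: [0.7, -0.1, -0.5]
finger_gap: 0.0928
  tilt [ 0.0349 -0.0108] radial 0.0355 tang -0.0088 p [ 0.5745 -0.0324  0.2016]
rect c [ 788.9 -530.6] size 12.8 12.7 long angle deg 30.3
rect c [ 607.7 -203.4] size 21.3 16.7 long angle deg -6.4
rect c [575.2 -80.3] size 34.3 19.1 long angle deg -10.1
rect c [581.6 -32.6] size 34.2 18.7 long angle deg -6.5
rect c [592.1  14.5] size 35.0 19.5 long angle deg -10.7
rect c [ 608.6 -115.7] size 17.7 6.0 long angle deg -9.2
rect c [ 609.9 -107.9] size 17.9 6.0 long angle deg -9.3
rect c [572.8 -80.9] size 34.3 18.5 long angle deg -9.3
rect c [530.6 -45.5] size 5.1 4.7 long angle deg 77.8
rect c [579.4 -33.2] size 33.8 18.0 long angle deg -9.5
rect c [536.7  -8.3] size 5.0 4.7 long angle deg 35.2
rect c [589.9  13.9] size 33.6 17.8 long angle deg -10.0
t 21.3 pos [ 0.5739 -0.0324  0.1983] yaw -9.27 q6 0.06524114946178548 gap 0.09281055375753403 F [-0.1748 -0.7291 -1.0241] Tq [ 0.0091  0.0801 -0.0463]
tilt [ 0.0317 -0.0105 -0.9994]
spin -0.1618 shift after mm [-136.7  -43.2   -1.6] now mm [-141.9  -20.6   -1.6]
```

View pics/s9z.png

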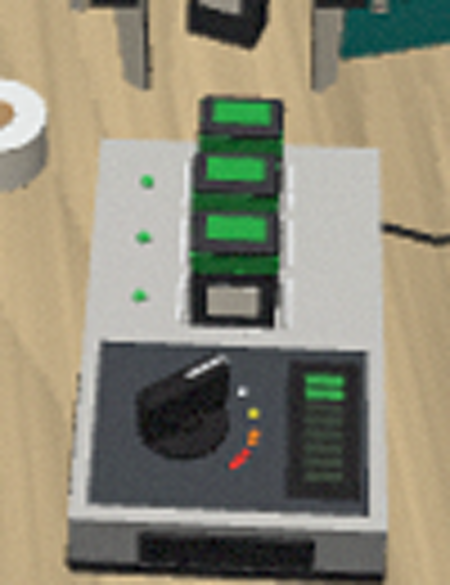

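View pics/w9.png

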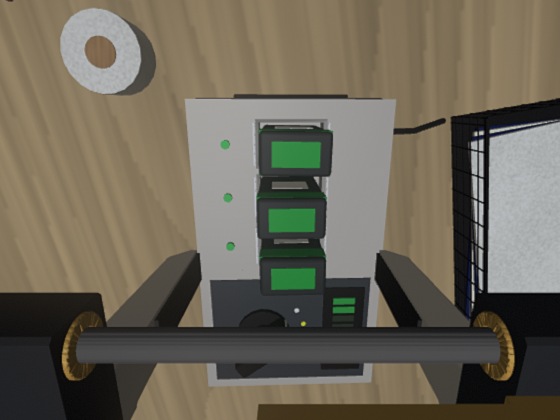

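```bash
python3 -m inch '[{"tx":0,"ty":0,"tz":-20,"spin":0.133},{"tx":0,"ty":0,"tz":-20,"spin":0.133},{"tx":0,"ty":0,"tz":0,"spin":0.133},{"tx":0,"ty":0,"tz":0,"spin":0.133},{"tx":0,"ty":0,"tz":0,"spin":0.133},{"tx":0,"ty":0,"tz":0,"spin":0.133},{"tx":0,"ty":0,"tz":0,"spin":0.133}]' 0.5;python3 st.py
python3 -c "
from m import *
go(.5309,-.1699,.2,-62.5)"
```

```text
time: 22.0
ee_pos: [0.5697, -0.0317, 0.2267]
orientation: [0.975, 0.22, 0.007, 0.006]
contact_force: [-0.5, -0.3, 0.7]
finger_gap: 0.0471
  tilt [ 0.0155 -0.009 ] radial 0.016 tang -0.0081 p [ 0.5697 -0.0317  0.2267]
t 22.0 pos [ 0.5697 -0.0317  0.2267] yaw -64.55 q6 1.0300450283131766 gap 0.04709695717171528 F [-0.4661 -0.3347  0.7075] Tq [-0.0168  0.1701  0.0138]
tilt [ 0.0155 -0.009  -0.9998]
spin -0.0358 shift after mm [-98.5 104.2  27.4] now mm [-94.7 107.7  27.4]
```

```bash
python3 -m inch '[{"tx":-18,"ty":19,"tz":5,"spin":-0.03},{"tx":-28,"ty":30,"tz":10,"spin":0},{"tx":-28,"ty":30,"tz":10,"spin":0},{"tx":-18,"ty":19,"tz":0,"spin":0},{"tx":-4,"ty":5,"tz":0,"spin":0},{"tx":0,"ty":0,"tz":0,"spin":0}]';python3 st.py
python3 -c "
from m import *
go(.5309,-.1699,.073,-62.5);c=cap('wrist','w10')"
```

```text
time: 22.6
ee_pos: [0.526, -0.1697, 0.19]
orientation: [0.973, 0.232, 0.0, 0.002]
contact_force: [0.6, -0.4, -0.2]
finger_gap: 0.0464
  tilt [ 0.0021 -0.0044] radial 0.0033 tang -0.0036 p [ 0.526  -0.1697  0.19  ]
t 22.6 pos [ 0.526  -0.1697  0.19  ] yaw -63.15 q6 0.7459668431004963 gap 0.046382069844695464 F [ 0.5839 -0.3774 -0.1924] Tq [-0.0087  0.2093 -0.0133]
tilt [ 0.0021 -0.0044 -1.    ]
spin -0.0114 shift after mm [  4.3   1.8 117. ] now mm [  4.3   1.8 117. ]
```

View pics/w10.png

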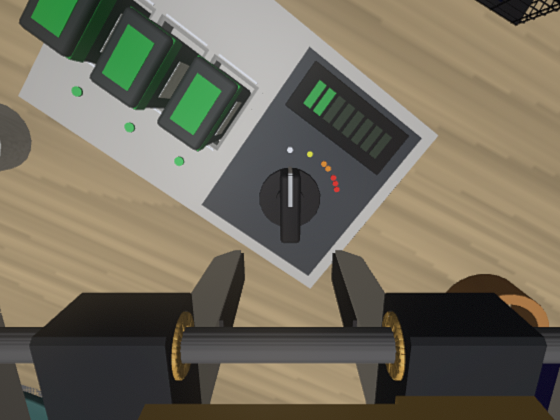

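```bash
python3 -c "
from m import *
c=ld('w10')
im=c['color'][130:260,230:350]
cv2.imwrite('pics/w10z.png',cv2.resize(im,None,fx=5,fy=4.6,interpolation=cv2.INTER_CUBIC))
for q in ((290,168),(290,242),(290,176),(290,207)): print(q,plane(c,*q,.1025)*1000)
for q in ((260,198),(321,198)): print('skirt',plane(c,*q,.0665)*1000)
d=plane(c,290,168,.1025)-plane(c,290,242,.1025);print(np.linalg.norm(d),np.degrees(np.arctan2(d[1],d[0])))
"
```

```text
(290, 168) [ 560.3247 -155.4693  102.5   ]
(290, 242) [ 507.6402 -182.2972  102.5   ]
(290, 176) [ 554.9484 -158.2071  102.5   ]
(290, 207) [ 533.4063 -169.1766  102.5   ]
skirt [ 519.9512 -147.2057   66.5   ]
skirt [ 543.9356 -194.7451   66.5   ]
0.059121872234853115 26.985963873599818
```

View pics/w10z.png

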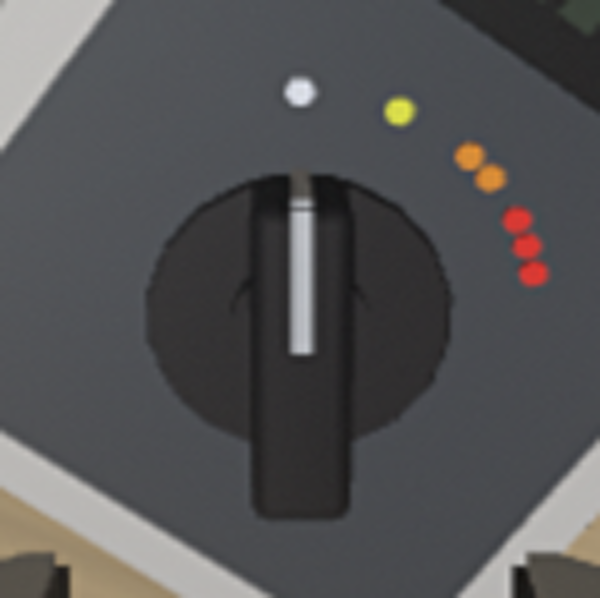

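```bash
python3 -m inch '[{"tx":3,"ty":1,"tz":20,"spin":0},{"tx":1,"ty":1,"tz":25,"spin":0},{"tx":0,"ty":0,"tz":15,"spin":0},{"tx":0,"ty":0,"tz":0,"spin":0}]';python3 st.py
python3 -c "
from m import *
go(.5318,-.170,.073,-63)"
```

```text
time: 23.05
ee_pos: [0.5324, -0.1652, 0.1279]
orientation: [0.972, 0.234, 0.001, 0.002]
contact_force: [0.5, 0.9, 0.2]
finger_gap: 0.0463
  tilt [ 0.0026 -0.0037] radial 0.0036 tang -0.0027 p [ 0.5324 -0.1652  0.1279]
t 23.05 pos [ 0.5324 -0.1652  0.1279] yaw -62.91 q6 0.7530923692780753 gap 0.046303977686788796 F [0.5164 0.9254 0.2389] Tq [-0.0131  0.0979  0.0223]
tilt [ 0.0026 -0.0037 -1.    ]
spin 0.0016 shift after mm [-2.8  3.7 54.9] now mm [-2.8  3.7 54.9]
```

```bash
python3 -m inch '[{"tx":-2,"ty":3,"tz":10,"spin":0},{"tx":-1,"ty":1,"tz":18,"spin":0},{"tx":0,"ty":0,"tz":15,"spin":0},{"tx":0,"ty":0,"tz":5,"spin":0},{"tx":0,"ty":0,"tz":0,"spin":0}]';python3 st.py
python3 -c "
from m import *
go(.5318,-.170,.073,-63)"
```

```text
time: 23.55
ee_pos: [0.5333, -0.1698, 0.0799]
orientation: [0.972, 0.235, 0.002, 0.003]
contact_force: [0.8, 0.9, 0.7]
finger_gap: 0.0465
  tilt [ 0.0056 -0.0047] radial 0.0068 tang -0.0027 p [ 0.5333 -0.1698  0.0799]
t 23.55 pos [ 0.5333 -0.1698  0.0799] yaw -62.8 q6 0.7440585923031356 gap 0.046466062071613 F [0.7776 0.8699 0.724 ] Tq [-0.0406  0.1691  0.0338]
tilt [ 0.0056 -0.0047 -1.    ]
spin 0.0035 shift after mm [-1.4 -0.5  6.9] now mm [-1.4 -0.5  6.9]
```

```bash
python3 -m inch '[{"tx":-1,"ty":0,"tz":5,"spin":0},{"tx":0,"ty":0,"tz":1,"spin":0},{"tx":0,"ty":0,"tz":0,"spin":0},{"tx":0,"ty":0,"tz":0,"spin":0},{"tx":0,"ty":0,"tz":0,"spin":0},{"tx":0,"ty":0,"tz":0,"spin":0},{"tx":0,"ty":0,"tz":0,"spin":0}]' 0 38;python3 st.py
python3 -c "
from m import *
go(.5318,-.170,.073,-63)"
```

```text
time: 24.25
ee_pos: [0.5323, -0.169, 0.0754]
orientation: [0.972, 0.235, 0.003, 0.002]
contact_force: [1.6, -1.5, -3.7]
finger_gap: 0.0161
  tilt [ 0.0057 -0.002 ] radial 0.0061 tang -0.0002 p [ 0.5323 -0.169   0.0754]
t 24.25 pos [ 0.5323 -0.169   0.0754] yaw -62.8 q6 0.7428649788831274 gap 0.016146601301074964 F [ 1.6322 -1.4571 -3.6704] Tq [-0.2347 -0.0472 -0.1305]
tilt [ 0.0057 -0.002  -1.    ]
spin 0.0035 shift after mm [-0.9  0.6  2.4] now mm [-0.9  0.6  2.4]
```

```bash
python3 -m inch '[{"tx":0,"ty":0,"tz":0,"spin":0.08},{"tx":0,"ty":0,"tz":0,"spin":0.12},{"tx":0,"ty":0,"tz":0,"spin":0.12},{"tx":0,"ty":0,"tz":0,"spin":0.12}]';python3 st.py
python3 -c "
from m import *
go(.5323,-.169,.0754,-63-np.degrees(1.28))"
```

```text
time: 24.65
ee_pos: [0.5324, -0.1695, 0.0754]
orientation: [1.0, 0.011, 0.003, 0.002]
contact_force: [0.2, 0.5, -1.5]
finger_gap: 0.0154
  tilt [ 0.006 -0.003] radial 0.0067 tang -0.0011 p [ 0.5324 -0.1695  0.0754]
t 24.65 pos [ 0.5324 -0.1695  0.0754] yaw -88.76 q6 1.1958125570958673 gap 0.01544149915377176 F [ 0.2084  0.4809 -1.5025] Tq [-0.0671  0.2185  0.1441]
tilt [ 0.006 -0.003 -1.   ]
spin 0.8305 shift after mm [-0.4 -0.3  0. ] now mm [-0.1 -0.5  0. ]
```

```bash
python3 -m inch '[{"tx":0,"ty":0,"tz":0,"spin":0.12},{"tx":0,"ty":0,"tz":0,"spin":0.12},{"tx":0,"ty":0,"tz":0,"spin":0.12},{"tx":0,"ty":0,"tz":0,"spin":0.12},{"tx":0,"ty":0,"tz":0,"spin":0.12}]';python3 st.py
python3 -c "
from m import *
go(.5323,-.169,.0754,-63-np.degrees(1.28))"
```

```text
time: 25.15
ee_pos: [0.5322, -0.1701, 0.0754]
orientation: [0.955, -0.297, 0.003, 0.001]
contact_force: [-0.6, -0.6, -2.0]
finger_gap: 0.0156
  tilt [ 0.0053 -0.0043] radial 0.0064 tang -0.0025 p [ 0.5322 -0.1701  0.0754]
t 25.15 pos [ 0.5322 -0.1701  0.0754] yaw -124.57 q6 1.820758268944973 gap 0.015584288426528524 F [-0.622  -0.6423 -1.9579] Tq [-0.012   0.4194  0.1838]
tilt [ 0.0053 -0.0043 -1.    ]
spin 0.2054 shift after mm [-0.8 -0.9  0. ] now mm [-0.6 -1.   0. ]
```

```bash
python3 -m inch '[{"tx":0,"ty":0,"tz":0,"spin":0.1},{"tx":0,"ty":0,"tz":0,"spin":0.09},{"tx":0,"ty":0,"tz":0,"spin":0.01}]';python3 st.py
python3 -c "
from m import *
go(.5323,-.169,.0754,-63-np.degrees(1.28))
s=cap('side','s11');c=cap('wrist','w11');cv2.imwrite('pics/s11z.png',cv2.resize(s['color'][170:310,260:360],None,fx=4,fy=4,interpolation=cv2.INTER_CUBIC))"
```

```text
time: 25.45
ee_pos: [0.532, -0.1703, 0.0754]
orientation: [0.918, -0.396, 0.003, 0.001]
contact_force: [0.8, 1.1, -1.5]
finger_gap: 0.0159
  tilt [ 0.0046 -0.0046] radial 0.0058 tang -0.0029 p [ 0.532  -0.1703  0.0754]
t 25.45 pos [ 0.532  -0.1703  0.0754] yaw -136.66 q6 2.0318393967520922 gap 0.015936412114159353 F [ 0.8286  1.0628 -1.5409] Tq [0.1545 0.2694 0.2598]
tilt [ 0.0046 -0.0046 -1.    ]
spin -0.0057 shift after mm [-0.7 -1.1 -0. ] now mm [-0.7 -1.1 -0. ]
```

View pics/s11z.png

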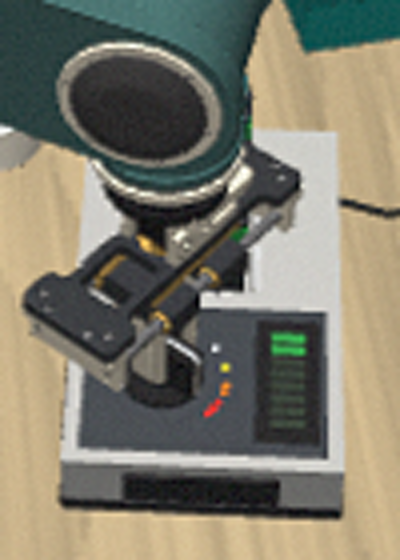

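View pics/w11.png

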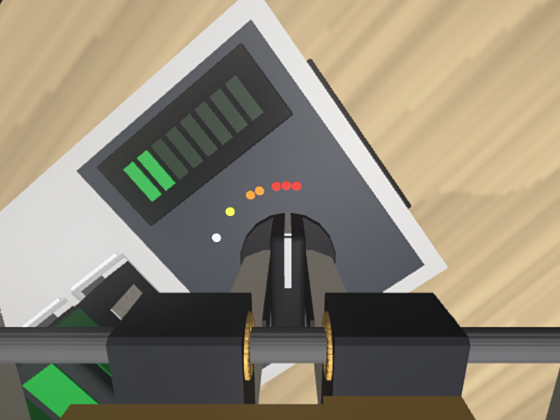

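```bash
python3 -c "
from m import *
def ctr(c,lo,hi,box):
    x0,y0,x1,y1=box;m=cv2.inRange(cv2.cvtColor(c['color'][y0:y1,x0:x1],cv2.COLOR_BGR2HSV),lo,hi);v,u=np.nonzero(m);return u.mean()+x0,v.mean()+y0,len(u)
def pline(c,box):
    x0,y0,x1,y1=box;g=cv2.inRange(cv2.cvtColor(c['color'][y0:y1,x0:x1],cv2.COLOR_BGR2HSV),(0,0,130),(180,70,255));v,u=np.nonzero(g)
    P=np.array([plane(c,a+x0,b+y0,.1025)[:2] for a,b in zip(u,v)]);q=cv2.fitLine(P.astype(np.float32),cv2.DIST_L2,0,1e-4,1e-4).ravel();d=q[:2];d=d*np.sign(d[0]) if abs(d[0])>.3 else d;return len(u),P.mean(0)*1000,np.degrees(np.arctan2(d[1],d[0]))
a=ld('w10');b=ld('w11')
print(pline(a,(282,172,298,212)),pline(b,(283,238,294,285)))
for c,wb,rb in ((a,(284,144,296,156),(328,172,342,196)),(b,(210,232,222,244),(270,180,303,193))):
    w=ctr(c,(0,0,170),(180,80,255),wb);q=ctr(c,(0,120,120),(8,255,255),rb);W=plane(c,w[0],w[1],.06);Q=plane(c,q[0],q[1],.06);print(w,q,W,Q)
    for A in ([.5312,-.1705],):
        print([np.degrees(np.arctan2(*(p[:2]-A)[::-1])) for p in (W,Q)])
"
```

```text
(129, array([ 544.9218, -162.9096]), np.float32(26.675928)) (375, array([ 542.0036, -182.1029]), np.float32(-46.46506))
(np.float64(289.5), np.float64(149.5), 24) (np.float64(334.7368421052632), np.float64(183.18421052631578), 76) [ 0.5683 -0.1516  0.06  ] [ 0.5601 -0.2005  0.06  ]
[np.float64(27.031978223878244), np.float64(-46.11193077171896)]
(np.float64(215.88888888888889), np.float64(237.33333333333334), 63) (np.float64(285.75), np.float64(185.48469387755102), 196) [ 0.5682 -0.1509  0.06  ] [ 0.56   -0.1997  0.06  ]
[np.float64(27.976619451537946), np.float64(-45.388558408778124)]
```

```bash
python3 -c "
from m import *
t=cap('top','t12');go(.5323,-.169,.0754,-63-np.degrees(1.28))"
```

```text
t 25.6 pos [ 0.532  -0.1703  0.0754] yaw -136.41 q6 2.0273265940476795 gap 0.015750477551880165 F [-0.1249  1.3499 -1.8039] Tq [0.0718 0.3237 0.1162]
tilt [ 0.0047 -0.0046 -1.    ]
spin -0.0012 shift after mm [-0.8 -1.1  0. ] now mm [-0.8 -1.1  0. ]
```

View pics/t12.png

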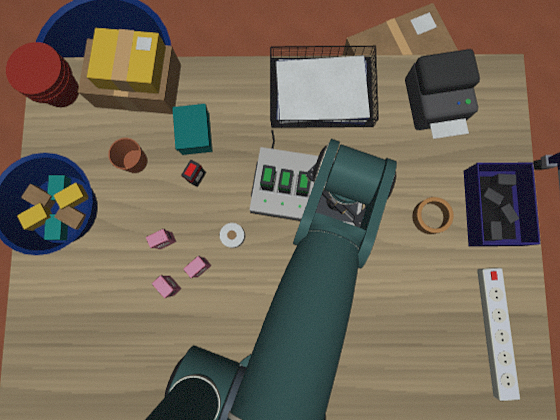

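```bash
python3 -m inch '[{"tx":0,"ty":0,"tz":0,"spin":0.015}]'
python3 -c "
from m import *
r.capture('side');r.capture('side');go(.5323,-.169,.0754,-63-np.degrees(1.28))
r.hand_in()"
```

```text
time: 25.7
ee_pos: [0.532, -0.1703, 0.0754]
orientation: [0.916, -0.4, 0.003, 0.001]
contact_force: [-0.0, 1.4, -2.0]
finger_gap: 0.0158
t 25.8 pos [ 0.532  -0.1703  0.0754] yaw -137.24 q6 2.0419733482046634 gap 0.01566596552793426 F [-0.062  1.366 -2.603] Tq [0.0978 0.309  0.1225]
tilt [ 0.0047 -0.0046 -1.    ]
spin -0.0158 shift after mm [-0.8 -1.1  0. ] now mm [-0.8 -1.1  0. ]
the job is handed in; nothing more can be done
```

Both green-banded packs are home in bays 3 and 2 and released, and the dial was handed in at about 25.8 s, held by the gripper at the third click.

- **Packs:** Each one bottomed out on its bay floor with a force rise of about 25–49 N. The side and wrist views then showed an even, level row of three. The pitch was 47–48 mm on the side camera, against 48 mm given.
- **Dial:** It stayed at off until both packs were in. The camera put the pointer at about 1.28 rad after the turn, lined up with the three red dots. I then nudged it 0.015 rad further, giving roughly 1.29 rad at hand-in (third click 1.26, hard stop 1.33). I did not re-measure the pointer after that nudge; the figure comes from the gripper's own rotation.
- **Other things:** In the last top view the red-banded pack, gift box, pot, tape, labels and pink look-alikes looked unmoved. I compared that by eye, not by measurement.

**Disagreements:**
- The cameras differed by about 2–3 mm in x, so I averaged them and checked against the pack in the gripper.
- The tool's tilt crept up to about 0.06 rad during fast descents. I cut it back with a quick down-then-up move. The packs went in with the tool tilted about 0.03–0.04 rad, and later views gave no sign that they lean.

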